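# Find the thread comb that fits the press screw

### The arm

A 7-joint arm with a two-finger parallel gripper is mounted at the origin on the work surface. World frame = base frame: x ahead of the robot, y to its left, z up, the work surface at z = 0. Lengths are in mm, angles in rad, forces in N, time in s.
With the tool pointing down it reaches from about 400 to 875 mm from the base axis. Payload 19.3 kg.
Tool frame: the origin (TCP) lies on the centre line of the jaws, within the pads' length; the fingertips stand 25 mm ahead of it and the grasp point (between the pads) lies 6 mm ahead of it; x points along the fingers, y is the direction in which the jaws open and shut, and the axes are right-handed (so a half turn about x gives the same grasp; the last joint's range is limited). The gripper opens to 85 mm and grips with 20 to 120 N. Pads are 22 mm wide; open, the fingers measure 114 mm over their backs; the gripper's body (76 mm by 85 mm) begins 54 mm behind the grasp point. The pads swing forward as they close: fully open they stand 13 mm farther back than shut.
Start: joints at [1.082, 0.521, -0.036, 1.599, 0.021, 1.021, -0.113], TCP at [254.138, -570.99, 256.291] pointing down, gripper open.
Joint ranges: [-2.91, 2.91], [-0.3, 2.13], [-1.5, 1.42], [0.17, 2.43], [-1.26, 4.41], [0.16, 1.93], [-2.52, 2.52]. Speed limits (rad/s): [1.89, 1.89, 2.39, 2.39, 3.01, 3.01, 3.01].

### API

Orientations are given as a rotation vector (axis times angle).
In Python, from plant import readout, cams, hand_in gives the robot as it stands.
- The arm moves only by the tool apply_moves, never from a script. Its arguments are lists of equal length, an entry for each row: "fingers": the finger opening in cm, from 0 to 8.54; "translation": the shift along the tool's x, y, z in cm, a list of three; "roll": the turn about the tool's x in rad. A call has 1 to 5 rows; each row shifts and turns the commanded pose from where the row before left it, along the tool's axes as they then stand; what a row does not reach is not made up. A row lasts 1/12 s, in which the tool goes at most 41.7 mm and 7.16 degrees, less where a joint would pass 70% of its speed; a pose out of reach is approached as far as the arm can. A call is refused whole if a number of a shift passes 4.17 or a number of a turn 0.125, either way. A call with a gripper value outside its range is refused whole. The fingers move at their own pace and stop on an object; "newtons" is the grip in N (left out, the last holds). Time passes only in rows, so rows that do not move let the fingers close. It gives the time, the measured TCP pose, the force and the opening at its end, in the units of the state.
- readout.get_obs(): the state, without advancing time (a new reading comes with each control period).
- cams.read_camera(name): name is "side" or "top"; returns the picture (400x640x3 uint8, red, green, blue); there is no depth.
- cams.camera_params(name): a dict with "fx", "fy", "cx", "cy" (pixels), "extrinsics" (4x4, takes a point from camera to world coordinates). Camera axes: x right, y down, z forward; pixel columns grow to the right and rows downward; lengths in mm; the calibration is good to about 2 mm. A picture is of the moment at which its call begins. camera_params takes no time and is no camera call.
- hand_in(): hands the job in, once; it reports no verdict.
The state is a dict: "time": time; "qpos": joint angles; "dq": joint speeds; "joint_efforts": joint torques, N m; "ee_pos": TCP position; "tool_rot": TCP orientation; "force": force on the tool from outside, world axes, zero at the start; "torque": the same for the moment, N m; "grip_width": finger opening in mm.
Only numpy, scipy, OpenCV 4.12 (cv2) and the standard library are available. Lean on these libraries where they do the work, as an engineer would, in place of code of your own. Each camera call takes 0.05 s, during which the arm holds its last target.

### The job

One of the three toothed comb leaves in the wooden rack matches the thread of the press screw clamped in the single cradle, the screw nearest the rack. Try the leaves on top of that screw, teeth down, blade along the screw and between the guide fingers, feeling for the thread gently so that the teeth are never forced, until you find the leaf that drops fully home. Leave that leaf standing meshed in the thread, the other two standing in slots of the rack, and do not disturb anything else on the bench.

Things in the scene. Friction and masses are not known exactly. Their poses are not given: they have to be found in the camera images.
- leaf_1: Comb leaf, all three alike from above. Steel blade 74 long (x), 6 thick (y), teeth 4.5 high along the bottom; black grip on top 44 (x) x 16 (y), from 34 to 76 above the tooth tips; 0.07 to 0.14 kg. Origin: mid-leaf at the tooth tips; z up. Stands teeth down in any rack slot. The three tooth pitches are 8, 10 and 12 mm; which leaf has which is not told.
- leaf_2: Comb leaf, all three alike from above. Steel blade 74 long (x), 6 thick (y), teeth 4.5 high along the bottom; black grip on top 44 (x) x 16 (y), from 34 to 76 above the tooth tips; 0.07 to 0.14 kg. Origin: mid-leaf at the tooth tips; z up. Stands teeth down in any rack slot. Pitch 8, 10 or 12, see leaf_1.
- leaf_3: Comb leaf, all three alike from above. Steel blade 74 long (x), 6 thick (y), teeth 4.5 high along the bottom; black grip on top 44 (x) x 16 (y), from 34 to 76 above the tooth tips; 0.07 to 0.14 kg. Origin: mid-leaf at the tooth tips; z up. Stands teeth down in any rack slot. Pitch 8, 10 or 12, see leaf_1.
- screw_1: Steel screw, thread (flanks 15 deg from vertical) 40 outside, 30 root diameter, 130 long, clamped rigidly. Pitch 8, 10 or 12 mm (not told which); exactly one leaf fits. Origin: on the axis at mid-length, 55 above the table; x along the axis; crests 20 above the origin. Where the ridges fall along x is not told. Any one of the three screws is in the cradle, the others are spares.
- screw_2: Steel screw, thread (flanks 15 deg from vertical) 40 outside, 30 root diameter, 130 long, clamped rigidly. Pitch 8, 10 or 12 mm (not told which); exactly one leaf fits. Origin: on the axis at mid-length, 55 above the table; x along the axis; crests 20 above the origin. Where the ridges fall along x is not told. Any one of the three screws is in the cradle, the others are spares.
- screw_3: Steel screw, thread (flanks 15 deg from vertical) 40 outside, 30 root diameter, 130 long, clamped rigidly. Pitch 8, 10 or 12 mm (not told which); exactly one leaf fits. Origin: on the axis at mid-length, 55 above the table; x along the axis; crests 20 above the origin. Where the ridges fall along x is not told. Any one of the three screws is in the cradle, the others are spares.
- rack: Wooden leaf rack, fixed, base 200 x 200 x 12 with three slots along x at y = 70, 0, -70; each 82 long, 11 wide, floor 12 above the table, walls 24 high. Origin: underside, below the middle of the middle slot. Two candle tins stand on its base at x = 80.
- cradle (a point): Cradle middle at crest height (75 above the table), x along the screw; the screw to try has its origin within 8 mm in plan. A leaf that is wrong or out of step rests with its tooth tips at this height; fully meshed, they are 4.5 lower. In step within 1.8 it starts to enter, then needs moving along x. Guide fingers at x = +-28, y = +-6 and out, 86 to 98 above the table; clamps at x = +-85, top 76.
- tin_1: Open candle tin, 56 diameter, 44 high, on the rack base; leave alone. Origin: underside.
- tin_2: Lidded candle tin, 58 diameter, 48 high, on the rack base; leave alone. Origin: underside.
- tin_3: Open candle tin, 56 diameter, 44 high, on the bench; leave alone. Origin: underside.
- nut: Round steel nut, 36 diameter, 18 high, on the grey base of the cradle, at the end near the robot; leave alone. Origin: underside.
- tin_lid: Loose tin lid, 58 diameter, 12 high; leave alone. Origin: underside.
- wrench: Wrench lying on the bench; leave alone.
- oil: Amber bottle, 54 diameter, 110 high; leave alone. Origin: underside.
There are look-alikes about, which are no part of the job. What is shaped like the leaf_3 but white is not meant.

How it is judged (in metres and radians):
At the end, for the whole second after the job is handed in: One leaf stands let go, at rest, home in the cradled screw's thread (tips 3.2 mm or more below the crests; within 6 mm across, 25 mm along, 0.07 rad in line); the other two stand at rest in rack slots (tips within 7 mm of the floor); all within 0.25 rad of upright ((((z of leaf_1 in the frame of cradle between -0.0065 and -0.0032 m and y of leaf_1 in the frame of cradle between -0.006 and 0.006 m and x of leaf_1 in the frame of cradle between -0.025 and 0.025 m and angle between the x axis of leaf_1 and the x axis of cradle, either way round below 0.07 rad) and (y of leaf_2 in the frame of rack between -0.11 and 0.11 m and x of leaf_2 in the frame of rack between -0.02 and 0.02 m and z of leaf_2 in the frame of rack below 0.019 m) and (y of leaf_3 in the frame of rack between -0.11 and 0.11 m and x of leaf_3 in the frame of rack between -0.02 and 0.02 m and z of leaf_3 in the frame of rack below 0.019 m)) or ((z of leaf_2 in the frame of cradle between -0.0065 and -0.0032 m and y of leaf_2 in the frame of cradle between -0.006 and 0.006 m and x of leaf_2 in the frame of cradle between -0.025 and 0.025 m and angle between the x axis of leaf_2 and the x axis of cradle, either way round below 0.07 rad) and (y of leaf_1 in the frame of rack between -0.11 and 0.11 m and x of leaf_1 in the frame of rack between -0.02 and 0.02 m and z of leaf_1 in the frame of rack below 0.019 m) and (y of leaf_3 in the frame of rack between -0.11 and 0.11 m and x of leaf_3 in the frame of rack between -0.02 and 0.02 m and z of leaf_3 in the frame of rack below 0.019 m)) or ((z of leaf_3 in the frame of cradle between -0.0065 and -0.0032 m and y of leaf_3 in the frame of cradle between -0.006 and 0.006 m and x of leaf_3 in the frame of cradle between -0.025 and 0.025 m and angle between the x axis of leaf_3 and the x axis of cradle, either way round below 0.07 rad) and (y of leaf_1 in the frame of rack between -0.11 and 0.11 m and x of leaf_1 in the frame of rack between -0.02 and 0.02 m and z of leaf_1 in the frame of rack below 0.019 m) and (y of leaf_2 in the frame of rack between -0.11 and 0.11 m and x of leaf_2 in the frame of rack between -0.02 and 0.02 m and z of leaf_2 in the frame of rack below 0.019 m))) and angle between each of leaf_1, leaf_2, leaf_3's own z axis and vertical below 0.25 rad and linear speed of each of leaf_1, leaf_2, leaf_3 below 0.02 m/s); the robot touches nothing.
It fails at once if a leaf is pressed or pushed against a screw with more than 60 N, summed over its teeth (contact force between any of leaf_1, leaf_2, leaf_3 and screw_1 above 60 N or contact force between any of leaf_1, leaf_2, leaf_3 and screw_2 above 60 N or contact force between any of leaf_1, leaf_2, leaf_3 and screw_3 above 60 N).
It fails at once if a leaf is dropped or tipped over (more than 0.8 rad) (angle between any of leaf_1, leaf_2, leaf_3's own z axis and vertical above 0.8 rad).
It fails at once if a bystander is moved more than 30 mm (distance of any of tin_1, tin_2, tin_3, nut, tin_lid, wrench, oil from where it was at the start of the episode above 0.03 m).
It also fails if it takes over 72 s, if anything falls off the work surface, if the arm or the gripper's body presses on something with over 40 N, if the wrist force passes 120 N, or if a joint passes its speed limit or range.

## Working session

There is one attempt and no reset: what is moved stays moved. The work goes in short steps, Python scripts to look and compute and a tool call to move; the robot and the scene stay as the last step left them, time stands still between calls to the robot, and variables do not carry over. Pictures are saved under pics/ and viewed, and the job is handed in when it is done.

Besides the shell and the picture viewer there is one more tool, called after "Request:" as name([rows], argument=value, ...), one row to a line, values as JSON. apply_moves: Moves the arm, as the interface text tells. Its arguments: {"type":"object","properties":{"fingers":{"type":"array","items":{"type":"number"}},"translation":{"type":"array","items":{"type":"array","items":{"type":"number"}}},"roll":{"type":"array","items":{"type":"number"}},"newtons":{"type":"number"}},"required":["fingers","translation","roll"]}

```bash
ls; mkdir -p pics
python3 - <<'E'
from plant import readout,cams
import cv2,numpy as np
print(readout.get_obs())
for n in("top","side"):
    im=cams.read_camera(n); cv2.imwrite(f"pics/{n}0.png",im[:,:,::-1])
    p=cams.camera_params(n); print(n,{k:np.round(v,4).tolist() for k,v in p.items()})
E
```

```text
pics
{'time': 0.0, 'qpos': array([ 1.08178898,  0.52202221, -0.03634764,  1.6000341 ,  0.02123495,
        1.02109976, -0.11281118]), 'dq': array([-5.62388202e-05,  9.25696791e-04,  1.06072802e-04,  2.29055903e-04,
        9.99319370e-05, -6.53737118e-04, -1.08263768e-04]), 'joint_efforts': array([-2.46421459e-04, -9.27081800e+01,  1.97941236e+00, -3.69920683e+01,
        1.78168580e-02,  8.18714179e-03,  2.62811579e-05]), 'ee_pos': array([ 254.00601103, -570.70039009,  255.71104556]), 'tool_rot': array([ 1.99054182,  0.42426399, -1.99124653]), 'force': array([-0.4843503 , -1.19752001, -0.20716489]), 'torque': array([ 0.02877976, -0.04879435, -0.00972708]), 'grip_width': 85.22163348265262}
top {'fx': 414.3658, 'fy': 414.3658, 'cx': 324.1912, 'cy': 200.6162, 'extrinsics': [[-0.0146, -0.9776, 0.2098, 296.9932], [-0.9999, 0.0133, -0.0077, 37.6523], [0.0048, -0.2098, -0.9777, 1155.3203], [0.0, 0.0, 0.0, 1.0]]}
side {'fx': 432.5228, 'fy': 432.5228, 'cx': 317.3432, 'cy': 197.3706, 'extrinsics': [[-0.887, -0.3211, 0.3317, 101.273], [-0.4617, 0.6112, -0.6429, 862.4964], [0.0037, -0.7234, -0.6904, 1002.2481], [0.0, 0.0, 0.0, 1.0]]}
```

View pics/top0.png

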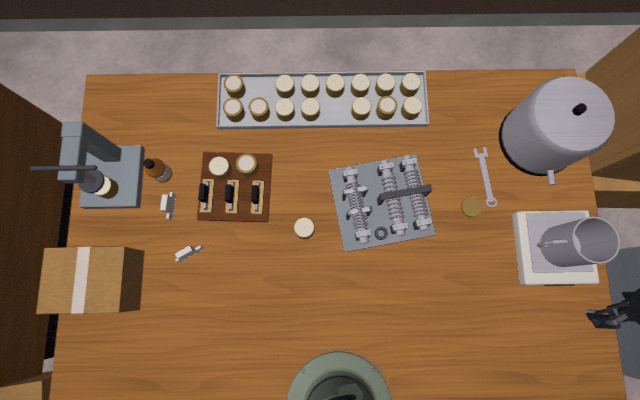

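View pics/side0.png

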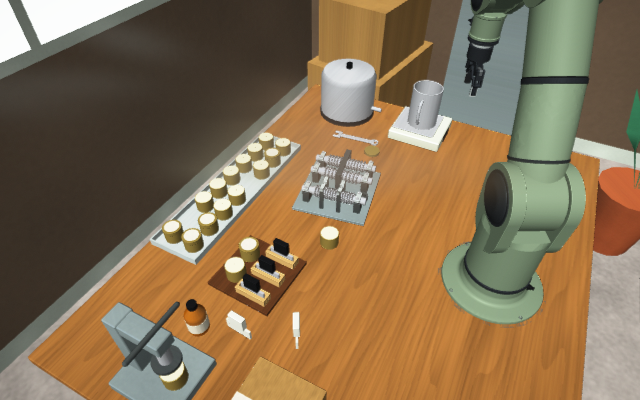

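Run:
```python
import cv2
t=cv2.imread("pics/top0.png");s=cv2.imread("pics/side0.png")
cv2.imwrite("pics/c1.png",cv2.resize(t[140:260,190:290],None,fx=5,fy=5,interpolation=cv2.INTER_CUBIC)[:600])
cv2.imwrite("pics/c2.png",cv2.resize(t[145:255,320:450],None,fx=5.4,fy=5.4,interpolation=cv2.INTER_CUBIC)[:600])
cv2.imwrite("pics/c3.png",cv2.resize(s[225:315,200:320],None,fx=6,fy=6,interpolation=cv2.INTER_CUBIC)[:600])
cv2.imwrite("pics/c4.png",cv2.resize(s[140:230,285:390],None,fx=6,fy=6,interpolation=cv2.INTER_CUBIC)[:600])
```

```text
(no output)
```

View pics/c1.png

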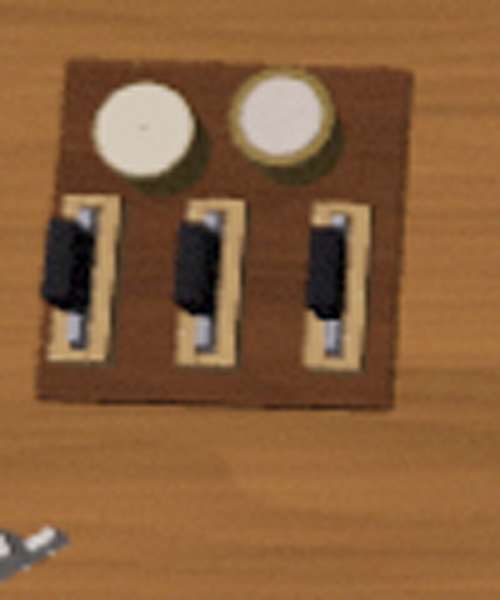

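View pics/c2.png

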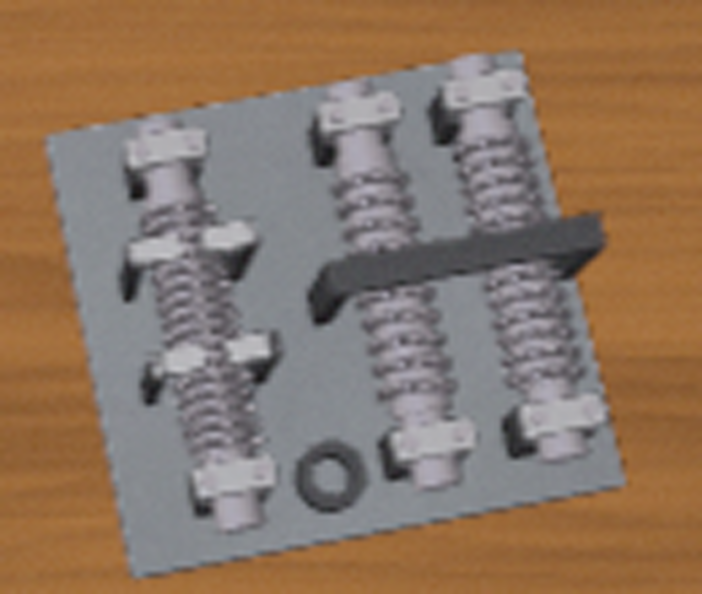

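View pics/c3.png

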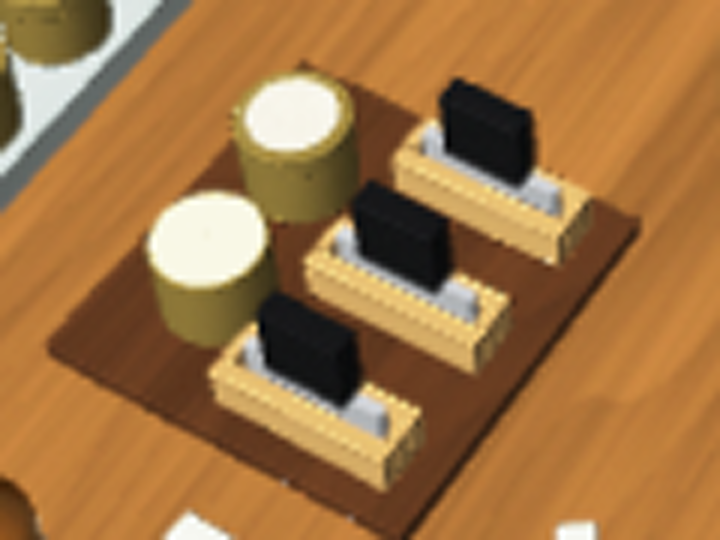

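View pics/c4.png

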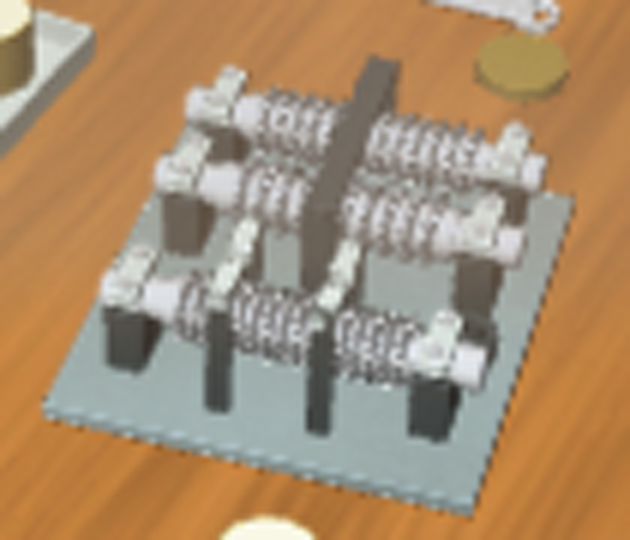

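```bash
cat > h.py <<'E'
import numpy as np
from plant import cams
from scipy.optimize import least_squares
P={n:cams.camera_params(n) for n in("top","side")}
def ray(n,uv,z):
    p=P[n];E=np.array(p["extrinsics"]);d=E[:3,:3]@np.array([(uv[0]-p["cx"])/p["fx"],(uv[1]-p["cy"])/p["fy"],1]);o=E[:3,3]
    return o+d*(z-o[2])/d[2]
def proj(n,X):
    p=P[n];E=np.array(p["extrinsics"]);c=E[:3,:3].T@(np.array(X,float)-E[:3,3])
    return np.array([p["fx"]*c[0]/c[2]+p["cx"],p["fy"]*c[1]/c[2]+p["cy"]])
def fit(obs,x0):
    # obs: (cam,uv,local xyz)
    def res(q,raw=0):
        c,s=np.cos(q[2]),np.sin(q[2])
        r=[]
        for n,uv,l in obs:
            r.append(proj(n,[q[0]+c*l[0]-s*l[1],q[1]+s*l[0]+c*l[1],l[2]])-uv)
        return np.array(r) if raw else np.ravel(r)
    s=least_squares(res,x0,x_scale=[10,10,.1],loss="soft_l1")
    return s.x,np.round(res(s.x,1),1)
E
python3 - <<'E'
from h import *
c=lambda u,v,k,ox,oy:np.array([(u+.5)/k-.5+ox,(v+.5)/k-.5+oy])
t1=lambda u,v:c(u,v,5,190,140); t2=lambda u,v:c(u,v,5.4,320,145)
s3=lambda u,v:c(u,v,6,200,225); s4=lambda u,v:c(u,v,6,285,140)
for uv in [(67,58),(412,70),(392,408),(38,402)]: print(ray("top",t1(*uv),12).round(1))
obs=[("top",t1(67,58),(100,100,12)),("top",t1(412,70),(100,-100,12)),("top",t1(392,408),(-100,-100,12)),("top",t1(38,402),(-100,100,12)),
("side",s3(303,62),(100,-100,12)),("side",s3(640,225),(-100,-100,12)),("side",s3(50,347),(100,100,12))]
x0=[500,300,0]
q,r=fit(obs,x0);print(q,r.tolist())
for cam in("top","side"): print(fit([o for o in obs if o[0]==cam],x0)[0])
# grips centre top z=88
for uv in [(70,262),(198,265),(326,272)]: print("grip",ray("top",t1(*uv),85).round(1))
for uv in [(165,147),(233,477)]: print("clamp",ray("top",t2(*uv),76).round(1))
for uv in [(155,250),(230,238),(185,360),(250,350)]: print("guide",ray("top",t2(*uv),98).round(1))
for uv in [(130,272),(442,337)]: print("clampS",ray("side",s4(*uv),76).round(1))
for y in(70,0,-70):
  for l in[(0,y,88),(22,y+8,88),(-22,y-8,88)]:
    X=[q[0]+l[0]*np.cos(q[2])-l[1]*np.sin(q[2]),q[1]+l[0]*np.sin(q[2])+l[1]*np.cos(q[2]),l[2]]
    print(l,np.round(X,1),(5*(proj("top",X)-[190,140])).round(),(6*(proj("side",X)-[200,225])).round())
E
```

```text
[693.2 377.   12. ]
[683.3 177.5  12. ]
[485.7 186.3  12. ]
[491.8 383.7  12. ]
[ 5.87646897e+02  2.82276989e+02 -3.84006454e-02] [[-0.5, 0.6], [-0.4, -0.1], [0.0, 0.6], [-0.8, 0.1], [0.1, -1.0], [0.4, -2.2], [-0.9, -1.2]]
[ 5.88509241e+02  2.81107080e+02 -3.95066938e-02]
[ 5.84964836e+02  2.86657654e+02 -4.52259304e-02]
grip [554.3 348.4  85. ]
grip [551.8 280.6  85. ]
grip [547.  212.7  85. ]
clamp [607.3 -42.2  76. ]
clamp [440.6 -70.6  76. ]
guide [549.1 -34.3  98. ]
guide [554.6 -71.   98. ]
guide [494.5 -47.3  98. ]
guide [499.  -78.7  98. ]
clampS [604.4 -34.6  76. ]
clampS [436.9 -65.7  76. ]
(0, 70, 88) [590.3 352.2  88. ] [ 62. 193.] [238. 280.]
(22, 78, 88) [612.6 359.4  88. ] [ 51. 153.] [185. 272.]
(-22, 62, 88) [568.  345.1  88. ] [ 74. 233.] [290. 287.]
(0, 0, 88) [587.6 282.3  88. ] [194. 196.] [332. 169.]
(22, 8, 88) [609.9 289.4  88. ] [182. 156.] [282. 162.]
(-22, -8, 88) [565.4 275.1  88. ] [206. 237.] [383. 176.]
(0, -70, 88) [585.  212.3  88. ] [325. 199.] [420.  67.]
(22, -62, 88) [607.3 219.5  88. ] [313. 159.] [372.  61.]
(-22, -78, 88) [562.7 205.2  88. ] [338. 240.] [469.  74.]
```

Run:
```python
from h import *
import cv2
for n,c,yaw in(("top",(524.,-57.),.172),("side",(521,-50.),.172)):
    im=cv2.cvtColor(cv2.imread(f"pics/{n}0.png"),cv2.COLOR_BGR2GRAY).astype(np.float32)
    def sample(cx,cy,L):
        out=[]
        for off in np.arange(-14,15,2.):
            row=[proj(n,[cx+s*np.cos(yaw)-off*np.sin(yaw),cy+s*np.sin(yaw)+off*np.cos(yaw),72]) for s in L]
            m=np.array(row,np.float32)
            out.append(cv2.remap(im,m[:,:1],m[:,1:],cv2.INTER_CUBIC)[:,0])
        return np.array(out)
    d=np.array([-np.sin(yaw),np.cos(yaw)])
    for k,offy in enumerate((0,-82,-135)):
        for nm,L in (("mid",np.arange(-22,22,.5)),("hi",np.arange(33,62,.5)),("lo",np.arange(-62,-33,.5)),("all",np.arange(-60,60,.5))):
            S=sample(c[0]+d[0]*offy,c[1]+d[1]*offy,L)
            f=np.linspace(1/16,1/6,201); pw=np.zeros(201)
            for r in S:
                r=r-np.polyval(np.polyfit(L,r,2),L); r=r*np.hanning(len(r))
                pw+=abs(np.exp(-2j*np.pi*np.outer(f,L))@r)**2
            i=[pw[abs(1/f-p)<.6].max()/pw.max() for p in(8,10,12)]
            print(n,offy,nm,"peak pitch",round(1/f[pw.argmax()],2),np.round(i,2))
```

```text
top 0 mid peak pitch 8.0 [1.   0.51 0.06]
top 0 hi peak pitch 9.19 [0.95 0.99 0.7 ]
top 0 lo peak pitch 8.1 [1.   0.74 0.29]
top 0 all peak pitch 7.93 [1.   0.35 0.07]
top -82 mid peak pitch 15.0 [0.36 0.33 0.74]
top -82 hi peak pitch 12.89 [0.29 0.79 1.  ]
top -82 lo peak pitch 12.23 [0.3  0.84 1.  ]
top -82 all peak pitch 15.24 [0.09 0.27 0.99]
top -135 mid peak pitch 12.8 [0.27 0.58 1.  ]
top -135 hi peak pitch 10.16 [0.74 1.   0.89]
top -135 lo peak pitch 9.75 [0.81 1.   0.78]
top -135 all peak pitch 13.91 [0.26 0.92 0.86]
side 0 mid peak pitch 8.17 [1.   0.53 0.13]
side 0 hi peak pitch 9.65 [0.88 1.   0.83]
side 0 lo peak pitch 8.14 [1.   0.83 0.6 ]
side 0 all peak pitch 8.0 [1.   0.17 0.26]
side -82 mid peak pitch 15.12 [0.2  0.24 0.62]
side -82 hi peak pitch 13.24 [0.32 0.77 0.99]
side -82 lo peak pitch 12.72 [0.33 0.81 1.  ]
side -82 all peak pitch 15.24 [0.05 0.22 0.95]
side -135 mid peak pitch 14.01 [0.23 0.38 0.85]
side -135 hi peak pitch 10.79 [0.72 1.   0.99]
side -135 lo peak pitch 10.43 [0.74 1.   0.96]
side -135 all peak pitch 9.8 [0.11 1.   0.57]
```

```bash
cat >> h.py <<'E'
from plant import readout
from scipy.spatial.transform import Rotation as Ro
def st():
    o=readout.get_obs();return o,np.array(o["ee_pos"]),Ro.from_rotvec(o["tool_rot"]).as_matrix()
E
python3 - <<'E'
from h import *
import cv2
o,p,R=st();print(R.round(3).tolist())
t=cv2.imread("pics/top0.png");s=cv2.imread("pics/side0.png")
cv2.imwrite("pics/d1.png",cv2.resize(t[172:220,192:272],None,fx=10,fy=10,interpolation=cv2.INTER_CUBIC))
cv2.imwrite("pics/d2.png",cv2.resize(s[235:310,230:305],None,fx=8,fy=8,interpolation=cv2.INTER_CUBIC))
E
```

```text
[[-0.001, 0.407, -0.914], [0.001, -0.914, -0.407], [-1.0, -0.001, 0.0]]
```

View pics/d1.png

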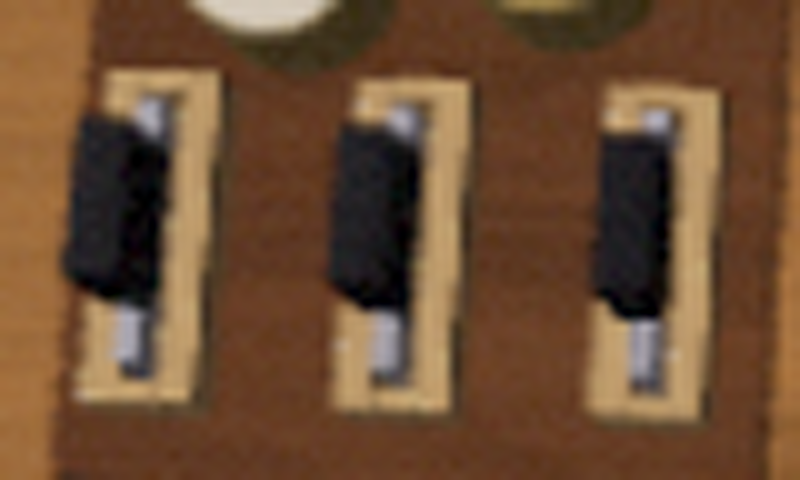

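View pics/d2.png

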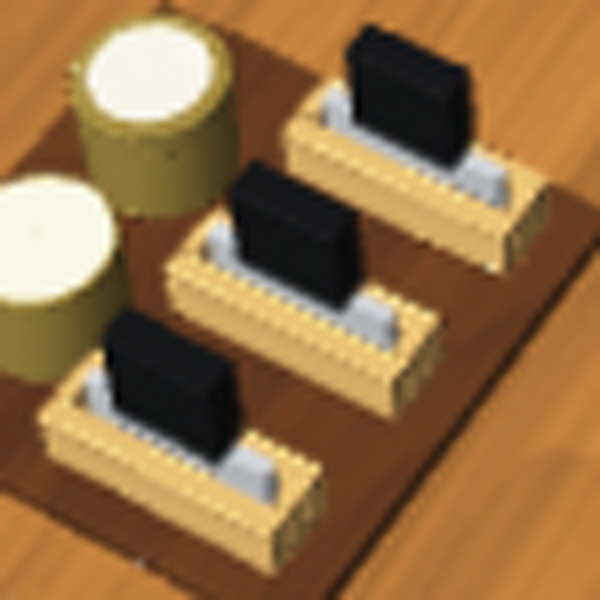

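```bash
cat >> h.py <<'E'
import cv2, itertools
from scipy.optimize import minimize
def boxpts(q,lx,ly,z0,z1):
    c,s=np.cos(q[2]),np.sin(q[2])
    return [[q[0]+c*a-s*b,q[1]+s*a+c*b,z] for a in(-lx/2,lx/2) for b in(-ly/2,ly/2) for z in(z0,z1)]
def leaffit(ims,q0,z=12,cams_=("top","side"),K=8,pad=25,thr=48,fix=None):
    data=[]
    for n in cams_:
        c=np.mean([proj(n,X) for X in boxpts(q0,44,16,z+34,z+76)],0).round().astype(int)
        o=c-pad; g=ims[n][o[1]:o[1]+2*pad,o[0]:o[0]+2*pad].max(2)
        G=cv2.resize(g,None,fx=K,fy=K,interpolation=cv2.INTER_CUBIC).astype(np.float32)
        data.append((n,o,np.clip((thr+30-G)/60,0,1)))
    def cost(v,full=0):
        q=[q0[0]+v[0]*10,q0[1]+v[1]*10,q0[2]+v[2]*.1];t=0;r=[]
        for n,o,M in data:
            h=np.array([(proj(n,X)-o+.5)*K-.5 for X in boxpts(q,44,16,z+34,z+76)],np.float32)
            H=cv2.convexHull(h);m=np.zeros(M.shape,np.uint8);cv2.fillConvexPoly(m,(H*16).astype(np.int32),255,cv2.LINE_AA,4)
            m=m/255.; r.append(1-np.minimum(m,M).sum()/np.maximum(m,M).sum())
        return r if full else sum(r)
    best=min((minimize(cost,x0,method="Nelder-Mead",options=dict(xatol=.005,initial_simplex=np.array(x0)+np.array([[0,0,0],[.8,0,0],[0,.8,0],[0,0,.8]]))) for x0 in ([0,0,0],[.4,-.4,.3])),key=lambda r:r.fun)
    v=best.x;return np.array([q0[0]+v[0]*10,q0[1]+v[1]*10,q0[2]+v[2]*.1]),np.round(cost(v,1),3)
E
python3 - <<'E'
from h import *
ims={n:cv2.imread(f"pics/{n}0.png") for n in("top","side")}
for q0 in((554,348,-.04),(552,280,-.04),(547,213,-.04)):
    for cs in (("top",),("side",),("top","side")):
        q,r=leaffit(ims,q0,cams_=cs);print(cs,q.round(3),r)
E
```

```text
('top',) [5.56023e+02 3.54132e+02 6.00000e-02] [0.562]
('side',) [ 5.55156e+02  3.55102e+02 -1.56000e-01] [0.552]
('top', 'side') [ 5.56243e+02  3.54221e+02 -9.60000e-02] [0.568 0.554]
('top',) [5.53615e+02 2.84842e+02 5.10000e-02] [0.625]
('side',) [ 5.51697e+02  2.85584e+02 -1.80000e-01] [0.679]
('top', 'side') [5.53489e+02 2.84529e+02 2.00000e-03] [0.627 0.683]
('top',) [5.52046e+02 2.15888e+02 4.80000e-02] [0.533]
('side',) [ 5.49099e+02  2.16199e+02 -2.68000e-01] [0.587]
('top', 'side') [5.51749e+02 2.15771e+02 2.00000e-02] [0.533 0.601]
```

Run:
```python
from h import *
ims={n:cv2.imread(f"pics/{n}0.png") for n in("top","side")}
print(ims["top"][193,200:215].max(1),ims["side"][288,255:275].max(1))
for q0 in((556,354,-.04),(553,284,-.04),(551,216,-.04)):
    for cs in (("top",),("side",),("top","side")):
        q,r=leaffit(ims,q0,cams_=cs,pad=15,thr=42);print(cs,q.round(3),r)
```

```text
[ 41  40  33  37  15   0   9  17  81 155 188 190 174  79  83] [ 20  19  12  13  26  81 120 118 107 111 110 107 104 105 107 107 109 108
 107 103]
('top',) [5.56118e+02 3.53942e+02 8.10000e-02] [0.41]
('side',) [ 5.55049e+02  3.55137e+02 -1.89000e-01] [0.319]
('top', 'side') [ 5.55616e+02  3.54536e+02 -1.60000e-01] [0.428 0.322]
('top',) [5.53458e+02 2.84682e+02 8.70000e-02] [0.426]
('side',) [ 5.51490e+02  2.85798e+02 -2.12000e-01] [0.379]
('top', 'side') [ 5.52728e+02  2.84620e+02 -1.62000e-01] [0.448 0.384]
('top',) [5.51947e+02 2.15672e+02 7.80000e-02] [0.44]
('side',) [ 5.49250e+02  2.16145e+02 -2.98000e-01] [0.361]
('top', 'side') [ 5.50765e+02  2.14519e+02 -1.27000e-01] [0.464 0.383]
```

Run:
```python
from h import *
for uv,z in (((590,240),150),((555,245),30),((515,285),30),((550,240),60)): print(uv,ray("top",uv,z).round())
o,p,R=st()
def plan(t): 
    d=R.T@(np.array(t)-p); return d/10
print(plan([554,354.5,200]).round(2), plan([420,-100,260]).round(2), p)
```

```text
(590, 240) [ 406. -617.  150.]
(555, 245) [ 406. -598.   30.]
(515, 285) [ 301. -477.   30.]
(550, 240) [ 417. -569.   60.]
[  5.65 -72.33 -65.03] [ -0.39 -36.26 -34.31] [ 253.98764482 -570.75289642  255.7809754 ]
```

Request:
apply_moves([
  [-1,-3.3,-1.5],
  [-1,-3.3,-1.5],
  [-1,-3.3,-1.5],
  [-1,-3.3,-1.5],
  [0,-3.3,-1.5],
], fingers=[8.5,8.5,6,5,4.5], roll=[0,0,0,0,0], newtons=30)

```text
time: 0.52
ee_pos: [255.6, -388.4, 297.5]
tool_rot: [1.991, 0.421, -1.989]
force: [1.1, -0.8, 0.5]
grip_width: 51.4
```

Request:
apply_moves([
  [0,-1.1,-3.8],
  [0,-1.1,-3.8],
  [0,-1.1,-3.8],
  [0,-1.1,-3.8],
  [0,-1.1,-3.8],
], fingers=[4.5,4.5,4.5,4.5,4.5], roll=[0,0,0,0,0])

```text
time: 0.93
ee_pos: [407.8, -260.7, 296.4]
tool_rot: [1.991, 0.423, -1.991]
force: [0.2, -1.5, 1.1]
grip_width: 44.7
```

Request:
apply_moves([
  [0,-3.3,-2.5],
  [0,-3.3,-2.5],
  [0,-3.3,-2.5],
  [0,-3.3,-2.5],
  [0,-3.3,-2.5],
], fingers=[4.5,4.5,4.5,4.5,4.5], roll=[0,0,0,0,0])

```text
time: 1.35
ee_pos: [453.7, -58.7, 296.3]
tool_rot: [1.99, 0.423, -1.991]
force: [1.8, -0.5, 0.9]
grip_width: 44.9
```

Request:
apply_moves([
  [0,-3.3,-2.5],
  [0,-3.3,-2.5],
  [0,-3.3,-2.5],
  [0,0,0],
  [0,0,0],
], fingers=[4.5,4.5,4.5,4.5,4.5], roll=[0,0,0.12,0.12,0.12])

```text
time: 1.77
ee_pos: [481.0, 56.4, 296.0]
tool_rot: [2.183, 0.082, -2.185]
force: [-0.3, -1.2, -0.0]
grip_width: 45.0
```

```bash
cat > go.py <<'E'
import sys
from h import *
# args x y z(grasp point z of TCP) yaw(direction of leaf x)
x,y,z,yaw=map(float,sys.argv[1:5])
o,p,R=st()
d=R.T@(np.array([x,y,z])-p)/10
yv=np.array([-np.sin(yaw),np.cos(yaw),0])
if yv@R[:,1]<0: yv=-yv
a=R.T@yv; roll=np.arctan2(a[2],a[1])
print("p",p.round(1),"f",np.round(o["force"],1),"T",np.round(o["torque"],2),"w",round(o["grip_width"],1),"t",round(o["time"],2))
print("delta tool cm",d.round(2),"roll",round(roll,3),"tilt",np.round(R[:,0],3),"q",np.round(o["qpos"],2))
E
python3 go.py 551 215.7 190 -0.035
```

```text
p [481.   56.4 296. ] f [-0.3 -1.2 -0. ] T [-0.01  0.01 -0.01] w 45.0 t 1.77
delta tool cm [ 10.6  -15.36  -8.18] roll 0.109 tilt [-0.001  0.001 -1.   ] q [ 0.05  0.27 -0.35  1.9   0.11  1.   -1.84]
```

Request:
apply_moves([
  [0,-3.1,-1.6],
  [0,-3.1,-1.6],
  [0,-3.1,-1.6],
  [0,-3.1,-1.6],
  [0,-3.0,-1.8],
], fingers=[4.5,4.5,4.5,4.5,4.5], roll=[0,0,0,0,0])

```text
time: 2.18
ee_pos: [551.1, 215.7, 296.1]
tool_rot: [2.182, 0.083, -2.183]
force: [0.3, -0.5, 0.2]
grip_width: 44.9
```

Request:
apply_moves([
  [1,0,0],
  [1,0,0],
  [1,0,0],
  [1,0,0],
  [1,0,0],
], fingers=[4.5,4.5,4.5,4.5,4.5], roll=[-0.125,-0.125,-0.125,-0.125,-0.125])

```text
time: 2.6
ee_pos: [550.8, 214.0, 245.5]
tool_rot: [1.81, 0.669, -1.811]
force: [-0.5, 0.4, -0.0]
grip_width: 45.1
```

Request:
apply_moves([
  [0,0,0],
  [0,0,0],
  [0,0,0],
  [0,0,0],
  [0,0,0],
], fingers=[4.5,4.5,4.5,4.5,4.5], roll=[-0.125,-0.125,-0.125,-0.125,-0.125])

```text
time: 3.02
ee_pos: [550.9, 213.9, 246.0]
tool_rot: [1.382, 1.087, -1.383]
force: [-0.8, -0.6, -0.5]
grip_width: 44.9
```

Request:
apply_moves([
  [0,0,0],
  [0,0,0],
  [0,0,0],
  [0,0,0],
  [0,0,0],
], fingers=[4.5,4.5,4.5,4.5,4.5], roll=[-0.125,-0.125,-0.125,-0.125,-0.125])

```text
time: 3.43
ee_pos: [550.9, 213.9, 246.1]
tool_rot: [0.919, 1.368, -0.92]
force: [0.4, 0.1, 0.6]
grip_width: 44.7
```

Request:
apply_moves([
  [0,0,0],
  [0,0,0],
  [0,0,0],
  [0,0,0],
  [0,0,0],
], fingers=[4.5,4.5,4.5,4.5,4.5], roll=[-0.125,-0.125,-0.125,-0.125,-0.125])

```text
time: 3.85
ee_pos: [550.9, 213.9, 246.1]
tool_rot: [0.438, 1.526, -0.438]
force: [-0.4, -0.4, 0.5]
grip_width: 45.1
```

Request:
apply_moves([
  [0,0,0],
  [0,0,0],
  [0,0,0],
  [0,0,0],
  [0,0,0],
], fingers=[4.5,4.5,4.5,4.5,4.5], roll=[-0.125,-0.125,-0.125,-0.125,0])

```text
time: 4.27
ee_pos: [550.9, 213.7, 245.8]
tool_rot: [0.046, 1.571, -0.046]
force: [0.4, -0.7, -0.3]
grip_width: 45.0
```

```bash
python3 go.py 551 215.7 190 -0.035
python3 - <<'E'
from h import *
t=cams.read_camera("top")[:,:,::-1];s=cams.read_camera("side")[:,:,::-1]
cv2.imwrite("pics/top1.png",t);cv2.imwrite("pics/side1.png",s)
cv2.imwrite("pics/e1.png",np.hstack([cv2.resize(t[120:240,190:310],None,fx=3.3,fy=3.3,interpolation=cv2.INTER_CUBIC),cv2.resize(s[200:320,210:330],None,fx=3.3,fy=3.3,interpolation=cv2.INTER_CUBIC)]))
o,p,R=st()
tip=p+R[:,0]*25
print(proj("top",tip),proj("side",tip))
E
```

```text
p [550.9 213.7 245.8] f [ 0.4 -0.7 -0.3] T [-0.03  0.02 -0.01] w 45.0 t 4.27
delta tool cm [5.58 0.19 0.  ] roll -0.024 tilt [-0.001  0.    -1.   ] q [ 0.21  0.69 -1.06  1.67  0.64  1.18  0.5 ]
[245.06664336 179.22618584] [277.33329152 206.8935887 ]
```

View pics/e1.png

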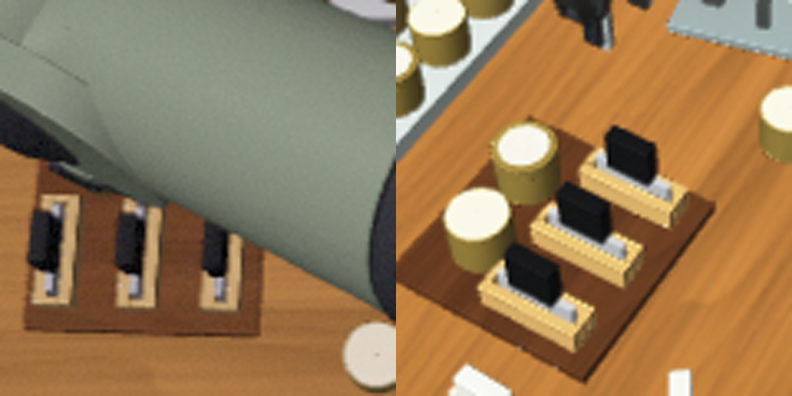

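Request:
apply_moves([
  [3,0.2,0],
  [3,0,0],
  [3,0,0],
  [2,0,0],
  [0,0,0],
], fingers=[4.5,4.5,4.5,4.5,4.5], roll=[-0.024,0,0,0,0])

```text
time: 4.78
ee_pos: [549.6, 215.0, 132.7]
tool_rot: [0.033, 1.575, -0.037]
force: [0.2, -0.4, -0.8]
grip_width: 45.1
```

```bash
cat > look.py <<'E'
import sys
from h import *
# look.py tag cam x0 y0 w h ...
tag=sys.argv[1];a=sys.argv[2:];out=[]
for i in range(0,len(a),5):
    n=a[i];x,y,w,h=map(int,a[i+1:i+5]);im=cams.read_camera(n)[:,:,::-1];cv2.imwrite(f"pics/{tag}_{n}.png",im)
    k=min(400/w,600/h) if len(a)>5 else min(800/w,600/h)
    c=cv2.resize(im[y:y+h,x:x+w],None,fx=k,fy=k,interpolation=cv2.INTER_CUBIC);out.append(c)
H=max(c.shape[0] for c in out)
out=[cv2.copyMakeBorder(c,0,H-c.shape[0],0,0,cv2.BORDER_CONSTANT) for c in out]
cv2.imwrite(f"pics/{tag}.png",np.hstack(out))
E
python3 look.py f1 side 220 220 100 75; python3 go.py 551 215.7 80 -0.035
```

```text
p [550.4 215.8 135.1] f [1.2 0.8 0.2] T [ 0.   -0.01  0.04] w 45.1 t 4.83
delta tool cm [5.51 0.   0.08] roll -0.009 tilt [-0.003 -0.001 -1.   ] q [ 0.15  0.81 -0.97  1.76  0.78  1.01  0.41]
```

View pics/f1.png

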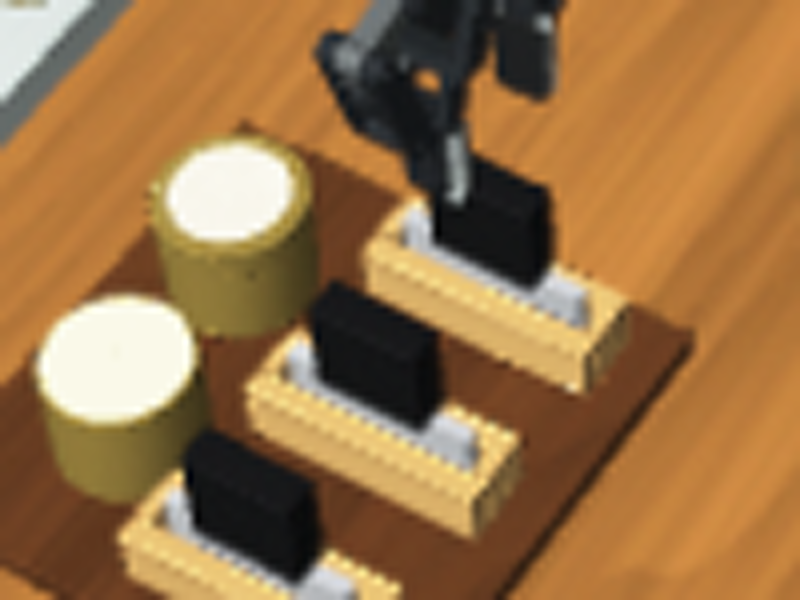

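Request:
apply_moves([
  [2,0,0.1],
  [2,0,0],
  [1.5,0,0],
  [0,0,0],
  [0,0,0],
], fingers=[4.5,4.5,4.5,4.5,4.5], roll=[-0.009,0,0,0,0])

```text
time: 5.25
ee_pos: [552.3, 216.3, 82.1]
tool_rot: [0.026, 1.571, -0.026]
force: [-0.1, 1.1, 0.7]
grip_width: 45.1
```

```bash
python3 look.py f2 side 220 220 100 75; python3 go.py 551 215.7 80 -0.035
```

```text
p [552.6 216.4  82.6] f [0.6 0.4 0.4] T [-0.03  0.02  0.03] w 45.3 t 5.3
delta tool cm [ 0.26 -0.08 -0.15] roll 0.002 tilt [ 0.001  0.001 -1.   ] q [ 0.12  0.88 -0.91  1.78  0.86  0.94  0.37]
```

View pics/f2.png

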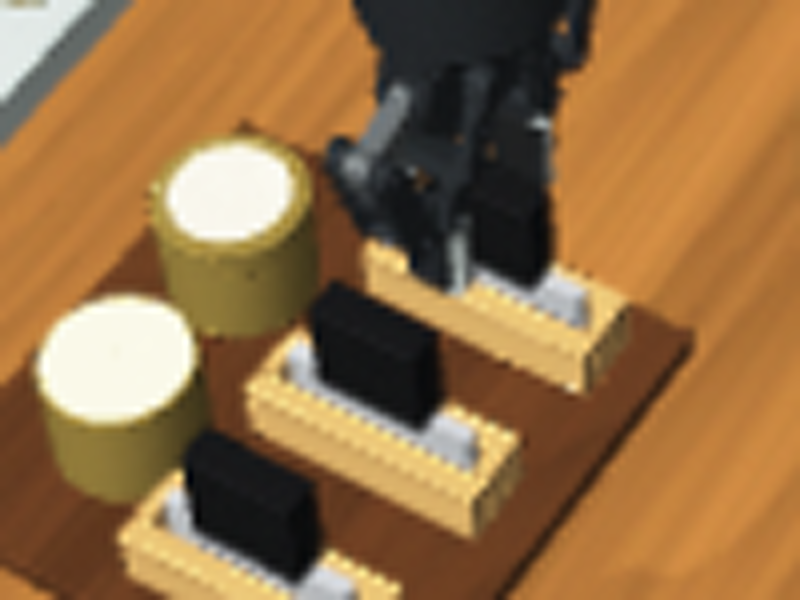

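Jaws straddle the grip of the right-hand leaf (grip at crop (510,230)). Closing gently.

Request:
apply_moves([
  [0.2,-0.1,-0.1],
  [0,0,0],
  [0,0,0],
  [0,0,0],
  [0,0,0],
], fingers=[1.2,1.2,1.2,1.2,1.2], roll=[0,0,0,0,0], newtons=40)

```text
time: 5.72
ee_pos: [551.4, 215.0, 80.1]
tool_rot: [0.025, 1.57, -0.025]
force: [-0.9, -1.1, 7.3]
grip_width: 15.4
```

Request:
apply_moves([
  [0,0,0],
  [0,0,0],
  [0,0,0],
], fingers=[1.2,1.2,1.2], roll=[0,0,0])

```text
time: 5.97
ee_pos: [551.4, 215.0, 80.1]
tool_rot: [0.025, 1.57, -0.025]
force: [-1.1, -1.1, 8.1]
grip_width: 15.6
```

Request:
apply_moves([
  [-0.5,0,0],
  [-1.5,0,0],
  [-3,0,0],
  [-4,0,0],
  [-4,0,0],
], fingers=[1.2,1.2,1.2,1.2,1.2], roll=[0,0,0,0,0])

```text
time: 6.38
ee_pos: [550.3, 215.2, 211.7]
tool_rot: [0.025, 1.572, -0.024]
force: [2.0, -0.0, -1.4]
grip_width: 15.7
```

Request:
apply_moves([
  [-4,0,0],
  [-3,2,-1.5],
  [-2,3.2,-2],
  [-1,3.6,-2],
  [0,3.6,-2],
], fingers=[1.2,1.2,1.2,1.2,1.2], roll=[0,0,0,0,0])

```text
time: 6.8
ee_pos: [480.2, 341.4, 312.6]
tool_rot: [0.028, 1.567, -0.024]
force: [0.6, -0.1, -1.8]
grip_width: 15.4
```

Request:
apply_moves([
  [0,3.6,-2],
  [0,3.6,-2],
  [0,3.6,-2],
  [0,2,-1],
  [0,0,0],
], fingers=[1.2,1.2,1.2,1.2,1.2], roll=[-0.12,-0.12,-0.12,-0.12,0])

```text
time: 7.22
ee_pos: [390.7, 461.3, 310.4]
tool_rot: [-0.362, 1.541, 0.366]
force: [-0.4, -0.6, -1.0]
grip_width: 15.8
```

```bash
python3 go.py 551 215.7 80 .48
python3 - <<'E'
from h import *
o,p,R=st();print(proj("side",p+R[:,0]*68))
E
python3 look.py g1 side 160 80 240 180
```

```text
p [390.7 461.3 310.4] f [-0.4 -0.6 -1. ] T [0.01 0.06 0.02] w 15.8 t 7.22
delta tool cm [ 22.95 -29.2    3.35] roll -0.016 tilt [-0.001  0.002 -1.   ] q [-0.24  0.69 -1.19  1.55  0.65  1.35  0.53]
[280.76452527 301.58124447]
```

View pics/g1.png

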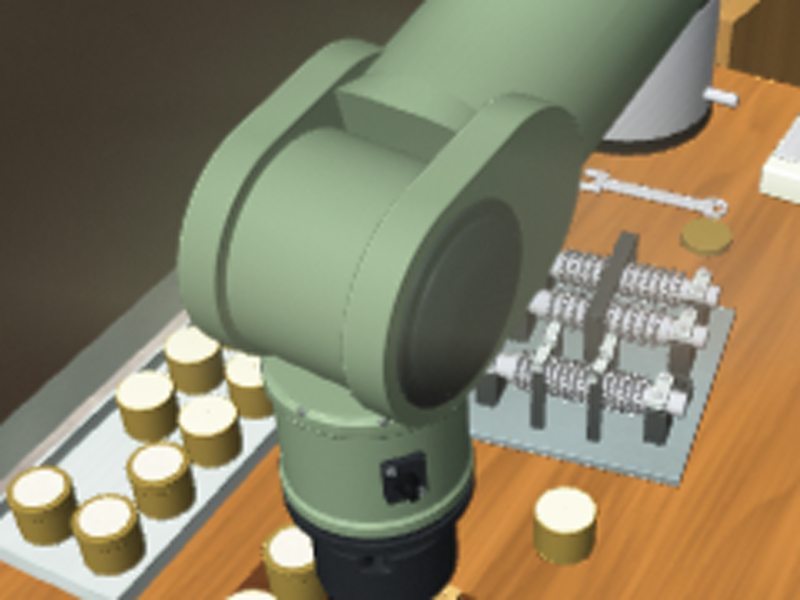

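Run:
```python
from h import *
s=cv2.imread("pics/g1_side.png")
cv2.imwrite("pics/g1b.png",cv2.resize(s[255:330,230:330],None,fx=8,fy=8,interpolation=cv2.INTER_CUBIC))
```

```text
(no output)
```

View pics/g1b.png

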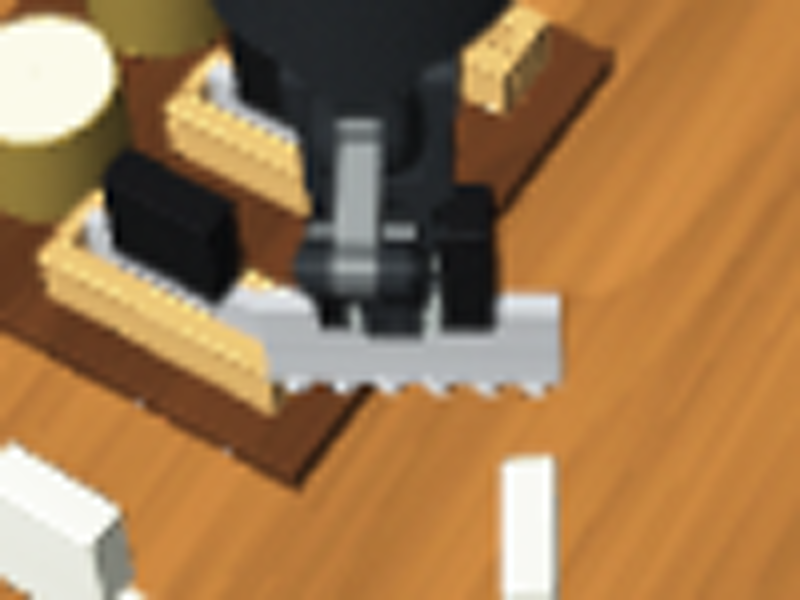

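```bash
cat > teeth.py <<'E'
import sys
from h import *
im=cv2.imread(sys.argv[1]).astype(np.float32)
px,py,pz,yaw=map(float,sys.argv[2:6])   # tip centre
d=np.array([np.cos(yaw),np.sin(yaw)])
L=np.arange(-38,38,.25)
g=im[:,:,0]-0.6*im[:,:,2]
rows=[]
for dz in np.arange(-3,10,.5):
    m=np.array([proj("side",[px+s*d[0],py+s*d[1],pz+dz]) for s in L],np.float32)
    rows.append(cv2.remap(g,m[:,:1],m[:,1:],cv2.INTER_CUBIC)[:,0])
S=np.array(rows)
f=np.linspace(1/16,1/6,401);k=abs(L)<34
pw=0
for r in S:
    a=r[k];l=L[k];a=a-np.polyval(np.polyfit(l,a,2),l);a*=np.hanning(len(a))
    pw=pw+abs(np.exp(-2j*np.pi*np.outer(f,l))@a)**2
print("pitch",1/f[pw.argmax()],[round(float(pw[abs(1/f-p)<.5].max()/pw.max()),2) for p in(8,10,12)])
v=np.clip((S-S.min())/(S.max()-S.min())*255,0,255).astype(np.uint8)[::-1]
cv2.imwrite(sys.argv[6],cv2.resize(v,(760,260)))
E
python3 teeth.py pics/g1_side.png 390.7 461.3 242.4 0.47 pics/g1t.png
```

```text
pitch 12.075471698113208 [0.01, 0.38, 1.0]
```

View pics/g1t.png

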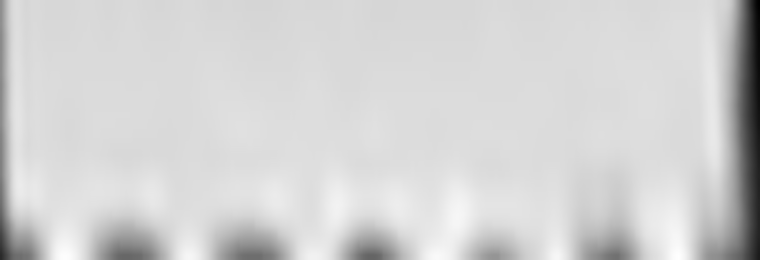

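Request:
apply_moves([
  [0,0,0],
  [0,0,0],
  [0,0,0],
  [0,0,0],
  [0,-3,2],
], fingers=[1.2,1.2,1.2,1.2,1.2], roll=[0.125,0.125,0.125,0.115,0])

```text
time: 7.68
ee_pos: [410.8, 430.6, 310.4]
tool_rot: [0.039, 1.571, -0.033]
force: [-0.3, 1.4, -0.1]
grip_width: 15.3
```

```bash
python3 go.py 551.4 215 200 -0.033
```

```text
p [410.8 430.6 310.4] f [-0.3  1.4 -0.1] T [ 0.07 -0.01 -0.01] w 15.3 t 7.68
delta tool cm [ 10.95 -20.93  15.05] roll -0.013 tilt [-0.001  0.004 -1.   ] q [-0.21  0.62 -1.09  1.58  0.57  1.28  0.14]
```

Request:
apply_moves([
  [0,-3.3,2.4],
  [1,-3.3,2.4],
  [2,-3.3,2.4],
  [2,-3.3,2.4],
  [2,-3.3,2.4],
], fingers=[1.2,1.2,1.2,1.2,1.2], roll=[-0.013,0,0,0,0])

```text
time: 8.1
ee_pos: [524.9, 263.7, 244.1]
tool_rot: [0.025, 1.569, -0.025]
force: [0.9, -0.1, -1.7]
grip_width: 15.6
```

Request:
apply_moves([
  [2,-2.2,1.4],
  [2,-2.2,1.4],
  [0,0,0],
  [0,0,0],
  [0,0,0],
], fingers=[1.2,1.2,1.2,1.2,1.2], roll=[0,0,0,0,0])

```text
time: 8.52
ee_pos: [550.4, 221.6, 204.7]
tool_rot: [0.025, 1.57, -0.024]
force: [0.9, 0.0, -0.7]
grip_width: 15.2
```

```bash
python3 go.py 551.4 215 81 -0.033
```

```text
p [550.4 221.6 204.7] f [ 0.9  0.  -0.7] T [ 0.05 -0.02  0.05] w 15.2 t 8.52
delta tool cm [12.37 -0.67  0.11] roll 0.002 tilt [ 0.     0.001 -1.   ] q [ 0.18  0.73 -1.03  1.7   0.69  1.11  0.48]
```

Request:
apply_moves([
  [0,-0.7,0.1],
  [3,0,0],
  [3,0,0],
  [2.2,0,0],
  [0,0,0],
], fingers=[1.2,1.2,1.2,1.2,1.2], roll=[0,0,0,0,0])

```text
time: 8.93
ee_pos: [549.6, 214.0, 118.9]
tool_rot: [0.021, 1.574, -0.024]
force: [-0.5, -0.7, -2.9]
grip_width: 15.4
```

```bash
python3 go.py 551.4 215 81 -0.033
```

```text
p [549.6 214.  118.9] f [-0.5 -0.7 -2.9] T [-0.02  0.08 -0.01] w 15.4 t 8.93
delta tool cm [3.79 0.11 0.19] roll 0.005 tilt [-0.004 -0.002 -1.   ] q [ 0.14  0.83 -0.95  1.77  0.8   0.99  0.41]
```

Request:
apply_moves([
  [0,0,0],
  [0,0,0],
  [1,0,0],
  [1,0,0],
  [0,0,0],
], fingers=[1.2,1.2,1.2,1.2,1.2], roll=[0,0,0,0,0])

```text
time: 9.35
ee_pos: [550.7, 214.3, 100.3]
tool_rot: [0.022, 1.572, -0.024]
force: [-1.0, -0.2, -1.7]
grip_width: 15.5
```

```bash
python3 go.py 551.4 215 81 -0.033
```

```text
p [550.7 214.3 100.3] f [-1.  -0.2 -1.7] T [-0.01  0.07 -0.02] w 15.5 t 9.35
delta tool cm [1.93 0.08 0.07] roll 0.004 tilt [-0.001 -0.001 -1.   ] q [ 0.13  0.85 -0.93  1.77  0.83  0.96  0.39]
```

Request:
apply_moves([
  [0.5,0.1,0],
  [0.5,0,0],
  [0.5,0,0],
  [0.3,0,0],
  [0,0,0],
], fingers=[1.2,1.2,1.2,1.2,1.2], roll=[0,0,0,0,0])

```text
time: 9.77
ee_pos: [550.8, 215.7, 83.0]
tool_rot: [0.023, 1.572, -0.023]
force: [-0.4, 0.1, -1.6]
grip_width: 15.6
```

Request:
apply_moves([
  [0.15,0,0],
  [0.1,0,0],
  [0,0,0],
  [0,0,0],
  [0,0,0],
], fingers=[1.2,1.2,1.2,1.2,1.2], roll=[0,0,0,0,0])

```text
time: 10.18
ee_pos: [551.2, 215.8, 81.4]
tool_rot: [0.023, 1.571, -0.023]
force: [-0.0, -0.4, -1.3]
grip_width: 15.4
```

Request:
apply_moves([
  [0.1,0,0],
  [0.1,0,0],
  [0,0,0],
  [0,0,0],
  [0,0,0],
], fingers=[1.2,1.2,1.2,3.5,4.5], roll=[0,0,0,0,0])

```text
time: 10.6
ee_pos: [551.2, 215.9, 79.4]
tool_rot: [0.023, 1.57, -0.023]
force: [-0.7, -0.3, 0.4]
grip_width: 38.5
```

Request:
apply_moves([
  [0,0,0],
  [-1,0,0],
  [-3,0,0],
  [-4,0,0],
  [-2,0,0],
], fingers=[4.5,4.5,4.5,4.5,4.5], roll=[0,0,0,0,0])

```text
time: 11.02
ee_pos: [551.4, 216.8, 183.4]
tool_rot: [0.024, 1.569, -0.021]
force: [1.2, 0.9, 0.4]
grip_width: 45.0
```

```bash
python3 look.py h1 side 220 200 120 100;python3 go.py 553 284.7 80 -0.033
```

```text
p [552.4 217.4 185.9] f [1.2 1.3 5.1] T [ 0.13 -0.05  0.04] w 44.7 t 11.07
delta tool cm [10.61  6.7  -0.19] roll 0.004 tilt [ 0.005  0.003 -1.   ] q [ 0.18  0.75 -1.01  1.72  0.72  1.08  0.47]
```

View pics/h1.png

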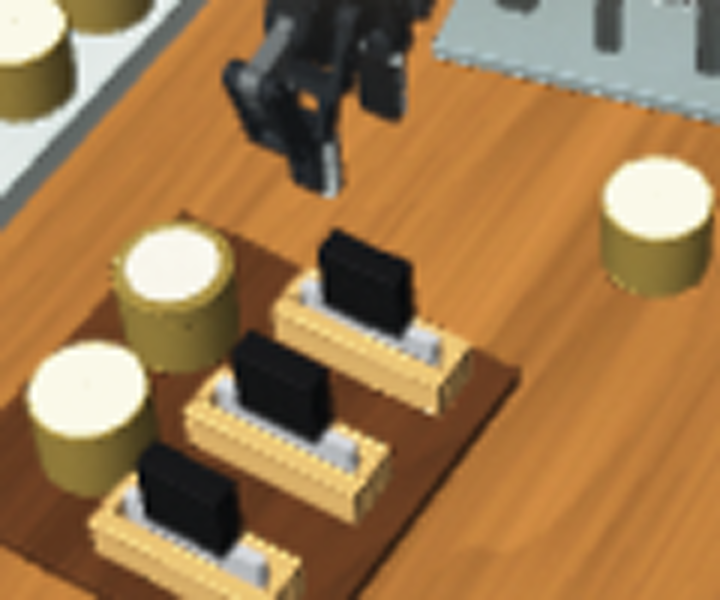

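Request:
apply_moves([
  [0,3.4,0],
  [0,3.4,-0.1],
  [2,0,0],
  [3,0,0],
  [0.6,0,0],
], fingers=[4.5,4.5,4.5,4.5,4.5], roll=[0,0,0,0,0])

```text
time: 11.48
ee_pos: [550.7, 283.2, 120.2]
tool_rot: [0.02, 1.574, -0.024]
force: [-0.7, -0.3, -0.5]
grip_width: 45.0
```

```bash
python3 go.py 552 285 80 -0.033
```

```text
p [550.7 283.2 120.2] f [-0.7 -0.3 -0.5] T [0.01 0.04 0.07] w 45.0 t 11.48
delta tool cm [4.02 0.19 0.13] roll 0.005 tilt [-0.003 -0.002 -1.   ] q [ 0.02  0.86 -0.94  1.69  0.8   1.03  0.34]
```

Request:
apply_moves([
  [0.5,0.1,0.1],
  [2,0,0],
  [1.6,0,0],
  [0,0,0],
  [0,0,0],
], fingers=[4.5,4.5,4.5,4.5,1.2], roll=[0,0,0,0,0])

```text
time: 11.9
ee_pos: [553.1, 284.7, 82.4]
tool_rot: [0.023, 1.571, -0.023]
force: [0.3, -0.4, 0.7]
grip_width: 34.3
```

Request:
apply_moves([
  [0,0,0],
  [0,0,0],
  [0,0,0],
  [0,0,0],
  [0,0,0],
], fingers=[1.2,1.2,1.2,1.2,1.2], roll=[0,0,0,0,0])

```text
time: 12.32
ee_pos: [553.5, 285.1, 83.5]
tool_rot: [0.024, 1.569, -0.022]
force: [-0.6, -0.4, 8.4]
grip_width: 15.5
```

Request:
apply_moves([
  [-0.5,0,0],
  [-1.5,0,0],
  [-3,0,0],
  [-4,0,0],
  [-4,0,0],
], fingers=[1.2,1.2,1.2,1.2,1.2], roll=[0,0,0,0,0])

```text
time: 12.73
ee_pos: [552.4, 284.8, 214.7]
tool_rot: [0.022, 1.572, -0.022]
force: [1.2, 0.8, -0.3]
grip_width: 15.9
```

Request:
apply_moves([
  [-4,2,-1.6],
  [-3,3,-2],
  [-2,3,-2.2],
  [-1,3,-2.2],
  [0,3,-2.2],
], fingers=[1.2,1.2,1.2,1.2,1.2], roll=[0,0,0,0,0])

```text
time: 13.15
ee_pos: [458.4, 423.1, 307.9]
tool_rot: [0.025, 1.568, -0.021]
force: [0.7, -0.4, -2.2]
grip_width: 15.6
```

Request:
apply_moves([
  [0,3,-2.2],
  [0,2,-2.2],
  [0,1,-2],
  [0,0,0],
  [0,0,0],
], fingers=[1.2,1.2,1.2,1.2,1.2], roll=[-0.125,-0.125,-0.125,-0.125,0])

```text
time: 13.57
ee_pos: [391.3, 475.8, 305.0]
tool_rot: [-0.376, 1.537, 0.377]
force: [0.9, -0.1, -1.0]
grip_width: 15.4
```

```bash
python3 go.py 551 215.7 80 .48; python3 look.py i1 side 230 240 100 75
python3 - <<'E'
from h import *
o,p,R=st();t=p+R[:,0]*71.5;y=np.arctan2(-R[0,1],R[1,1]);print(t.round(1),y)
import subprocess;subprocess.run(["python3","teeth.py","pics/i1_side.png",*map(str,[t[0],t[1],t[2],y]),"pics/i1t.png"])
E
```

```text
p [391.3 475.8 305. ] f [ 0.9 -0.1 -1. ] T [ 0.   -0.07 -0.04] w 15.4 t 13.57
delta tool cm [ 22.49 -30.45   2.13] roll 0.0 tilt [ 0.     0.001 -1.   ] q [-0.27  0.71 -1.18  1.53  0.66  1.35  0.54]
pitch 10.185676392572944 [0.08, 1.0, 0.46]
[392.7 475.2 233.2] 0.46988192422844677
```

View pics/i1.png

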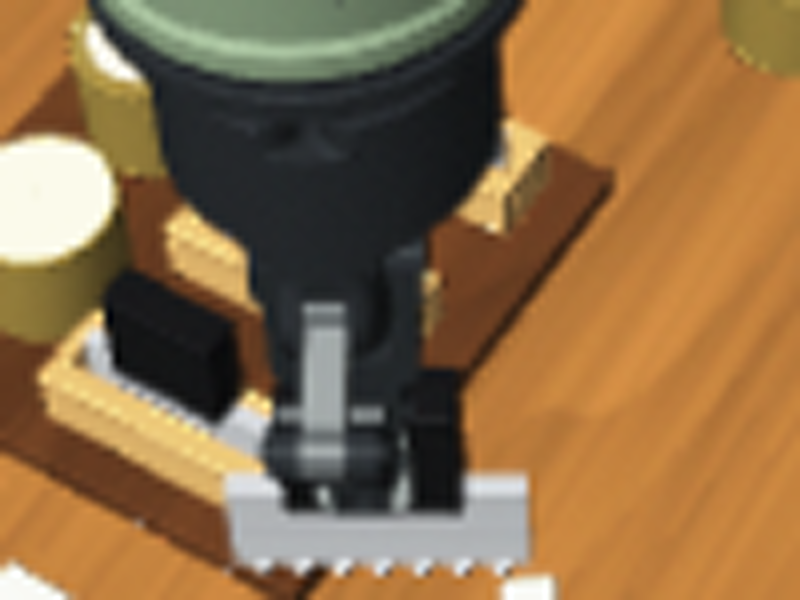

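View pics/i1t.png

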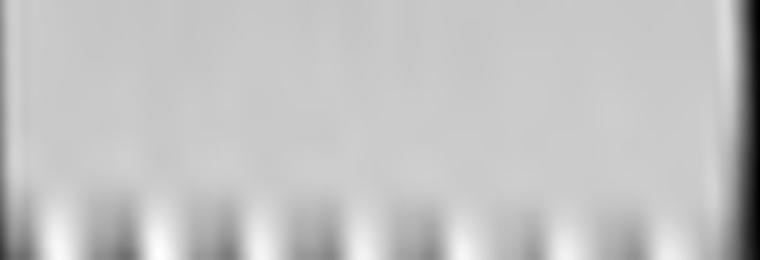

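Request:
apply_moves([
  [0,0,0],
  [0,0,0],
  [0,0,0],
  [0,0,0],
  [0,-2,3],
], fingers=[1.2,1.2,1.2,1.2,1.2], roll=[0.125,0.125,0.125,0.125,0])

```text
time: 14.03
ee_pos: [417.8, 457.5, 305.6]
tool_rot: [0.033, 1.571, -0.029]
force: [-0.0, 1.6, -0.7]
grip_width: 15.6
```

```bash
python3 go.py 553.5 285.1 190 -0.031
```

```text
p [417.8 457.5 305.6] f [-0.   1.6 -0.7] T [ 0.07 -0.01  0.  ] w 15.6 t 14.03
delta tool cm [ 11.5  -16.73  14.25] roll -0.008 tilt [-0.001  0.003 -1.   ] q [-0.27  0.66 -1.06  1.52  0.59  1.3   0.13]
```

Request:
apply_moves([
  [0,-3,2.6],
  [1,-3,2.6],
  [2,-3,2.6],
  [2,-3,2.6],
  [2,-3,2.6],
], fingers=[1.2,1.2,1.2,1.2,1.2], roll=[-0.008,0,0,0,0])

```text
time: 14.45
ee_pos: [546.0, 304.4, 237.5]
tool_rot: [0.022, 1.57, -0.022]
force: [0.8, 0.3, -1.0]
grip_width: 15.8
```

Request:
apply_moves([
  [2,-1.4,1.2],
  [2,0,0],
  [0,0,0],
  [0,0,0],
  [0,0,0],
], fingers=[1.2,1.2,1.2,1.2,1.2], roll=[0,0,0,0,0])

```text
time: 14.87
ee_pos: [555.8, 293.7, 199.2]
tool_rot: [0.019, 1.57, -0.017]
force: [1.0, -1.0, -0.8]
grip_width: 15.1
```

```bash
python3 go.py 553.5 285.1 83.5 -0.031
```

```text
p [555.8 293.7 199.2] f [ 1.  -1.  -0.8] T [ 0.06  0.   -0.04] w 15.1 t 14.87
delta tool cm [11.56 -0.88 -0.22] roll 0.008 tilt [ 0.001  0.001 -1.   ] q [ 0.03  0.78 -1.    1.61  0.71  1.15  0.41]
```

Request:
apply_moves([
  [0,-0.9,-0.2],
  [3,0,0],
  [3,0,0],
  [2,0,0],
  [0,0,0],
], fingers=[1.2,1.2,1.2,1.2,1.2], roll=[0.008,0,0,0,0])

```text
time: 15.28
ee_pos: [552.4, 282.8, 115.0]
tool_rot: [0.022, 1.574, -0.025]
force: [0.1, -0.5, -1.2]
grip_width: 15.5
```

Request:
apply_moves([
  [0,0,0],
  [1,0,0],
  [0.5,0,0],
  [0,0,0],
], fingers=[1.2,1.2,1.2,1.2], roll=[0,0,0,0])

```text
time: 15.62
ee_pos: [553.6, 283.8, 102.3]
tool_rot: [0.023, 1.57, -0.023]
force: [0.3, -0.1, -1.3]
grip_width: 15.4
```

```bash
python3 go.py 553.5 285.1 83.5 -0.031
```

```text
p [553.6 283.8 102.3] f [ 0.3 -0.1 -1.3] T [-0.02  0.05 -0.03] w 15.4 t 15.62
delta tool cm [ 1.88  0.13 -0.02] roll 0.002 tilt [ 0. -0. -1.] q [ 0.01  0.88 -0.92  1.69  0.82  1.    0.33]
```

Request:
apply_moves([
  [0.5,0.1,0],
  [0.5,0,0],
  [0.5,0,0],
  [0.3,0,0],
  [0.1,0,0],
], fingers=[1.2,1.2,1.2,1.2,1.2], roll=[0,0,0,0,0])

```text
time: 16.03
ee_pos: [553.6, 285.0, 83.4]
tool_rot: [0.023, 1.571, -0.023]
force: [-4.1, -3.8, 18.3]
grip_width: 15.0
```

Request:
apply_moves([
  [0.1,0,0],
  [0,0,0],
  [0,0,0],
  [0,0,0],
  [0,0,0],
], fingers=[1.2,1.2,1.2,3.5,4.5], roll=[0,0,0,0,0])

```text
time: 16.45
ee_pos: [553.7, 285.0, 82.5]
tool_rot: [0.023, 1.57, -0.023]
force: [-0.1, 0.0, 0.5]
grip_width: 39.0
```

Request:
apply_moves([
  [0,0,0],
  [-1,0,0],
  [-3,0,0],
  [-3,0,0],
  [0,3.5,0],
], fingers=[4.5,4.5,4.5,4.5,4.5], roll=[0,0,0,0,0])

```text
time: 16.87
ee_pos: [558.1, 315.3, 157.7]
tool_rot: [0.028, 1.566, -0.029]
force: [0.4, -1.3, 0.1]
grip_width: 44.7
```

Request:
apply_moves([
  [0,3.4,0],
  [1.5,0,0],
  [1.5,0,0],
  [0,0,0],
], fingers=[4.5,4.5,4.5,4.5], roll=[0,0,0,0])

```text
time: 17.2
ee_pos: [554.7, 352.8, 119.8]
tool_rot: [0.021, 1.573, -0.024]
force: [-0.1, -1.1, -0.8]
grip_width: 44.9
```

```bash
python3 go.py 555 354.5 83 -0.033; python3 look.py j1 side 210 220 120 90
```

```text
p [554.7 352.8 119.8] f [-0.1 -1.1 -0.8] T [-0.06 -0.01  0.05] w 44.9 t 17.2
delta tool cm [3.68 0.18 0.03] roll 0.004 tilt [-0.003 -0.002 -1.   ] q [-0.11  0.91 -0.92  1.58  0.79  1.08  0.3 ]
```

View pics/j1.png

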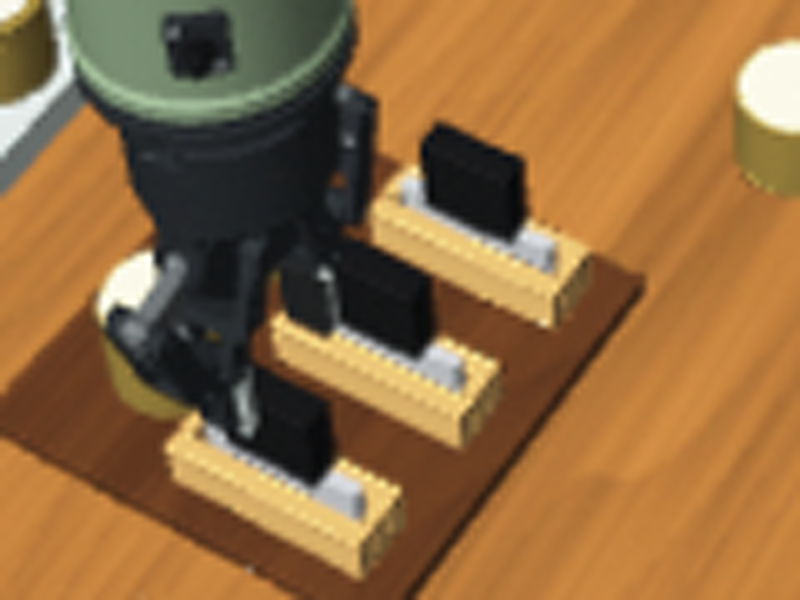

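Request:
apply_moves([
  [0.5,0.1,0],
  [2,0,0],
  [1.2,0,0],
  [0,0,0],
  [0,0,0],
], fingers=[4.5,4.5,4.5,4.5,1.2], roll=[0,0,0,0,0])

```text
time: 17.67
ee_pos: [555.6, 354.5, 85.4]
tool_rot: [0.023, 1.571, -0.023]
force: [-0.5, 0.5, 0.4]
grip_width: 34.5
```

Request:
apply_moves([
  [0,0,0],
  [0,0,0],
  [0,0,0],
  [0,0,0],
  [0,0,0],
], fingers=[1.2,1.2,1.2,1.2,1.2], roll=[0,0,0,0,0])

```text
time: 18.08
ee_pos: [556.0, 355.2, 86.5]
tool_rot: [0.023, 1.57, -0.022]
force: [0.1, -0.3, 7.8]
grip_width: 15.1
```

Request:
apply_moves([
  [-0.5,0,0],
  [-1.5,0,0],
  [-3,0,0],
  [-4,0,0],
  [-4,0,0],
], fingers=[1.2,1.2,1.2,1.2,1.2], roll=[0,0,0,0,0])

```text
time: 18.5
ee_pos: [555.0, 354.8, 217.8]
tool_rot: [0.022, 1.572, -0.022]
force: [0.3, 0.3, -0.8]
grip_width: 14.9
```

Request:
apply_moves([
  [-3,1,-2],
  [-3,3,-3.2],
  [-2,3,-3.2],
  [0,3,-3.2],
  [0,2.4,-3],
], fingers=[1.2,1.2,1.2,1.2,1.2], roll=[0,0,0,0,0])

```text
time: 18.92
ee_pos: [424.2, 472.3, 289.0]
tool_rot: [0.025, 1.569, -0.021]
force: [-0.5, 1.2, -2.5]
grip_width: 15.3
```

Request:
apply_moves([
  [0,0,-1.5],
  [0,0,0],
  [0,0,0],
  [0,0,0],
  [0,0,0],
], fingers=[1.2,1.2,1.2,1.2,1.2], roll=[-0.125,-0.125,-0.125,-0.125,0])

```text
time: 19.33
ee_pos: [410.6, 471.0, 287.3]
tool_rot: [-0.374, 1.538, 0.375]
force: [-0.1, -0.4, -1.7]
grip_width: 15.2
```

```bash
python3 go.py 551 215.7 80 .48; python3 look.py k1 side 220 240 120 90
python3 - <<'E'
from h import *
o,p,R=st();t=p+R[:,0]*74.5;y=np.arctan2(-R[0,1],R[1,1]);print(t.round(1),y,proj("side",t))
import subprocess;subprocess.run(["python3","teeth.py","pics/k1_side.png",*map(str,[t[0],t[1],t[2],y]),"pics/k1t.png"])
E
```

```text
p [410.6 471.  287.3] f [-0.1 -0.4 -1.7] T [-0.    0.   -0.05] w 15.2 t 19.33
delta tool cm [ 20.72 -29.14   0.72] roll -0.002 tilt [ 0.  0. -1.] q [-0.26  0.74 -1.16  1.53  0.68  1.33  0.56]
pitch 8.118393234672306 [1.0, 0.17, 0.01]
[410.7 471.1 212.6] 0.4692912476012835 [270.85726944 309.23939589]
```

View pics/k1.png

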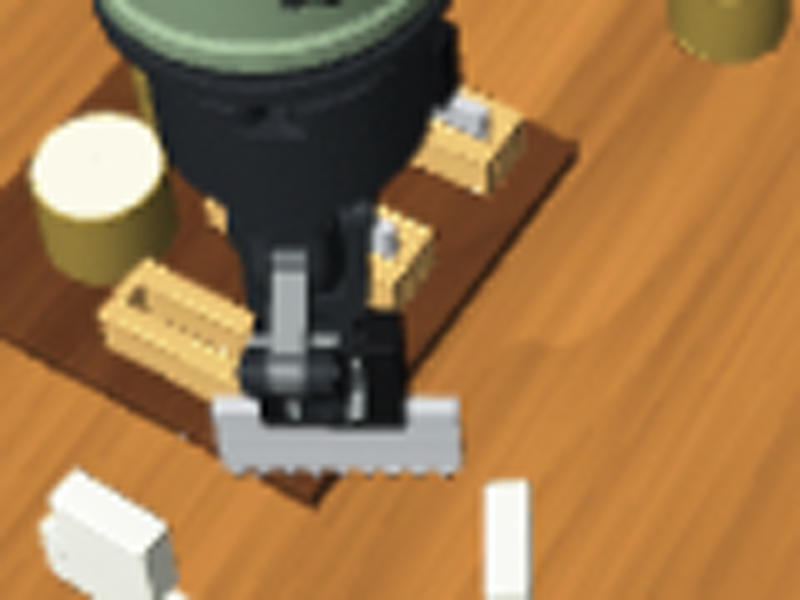

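View pics/k1t.png

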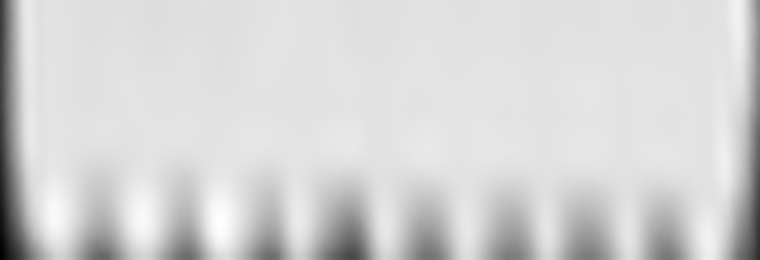

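Run:
```python
from h import *
t=cv2.imread("pics/top0.png");s=cv2.imread("pics/side0.png")
cv2.imwrite("pics/l1.png",cv2.resize(t[180:220,340:380],None,fx=15,fy=15,interpolation=cv2.INTER_CUBIC))
cv2.imwrite("pics/l2.png",cv2.resize(s[170:215,298:370],None,fx=11,fy=11,interpolation=cv2.INTER_CUBIC))
```

```text
(no output)
```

View pics/l1.png

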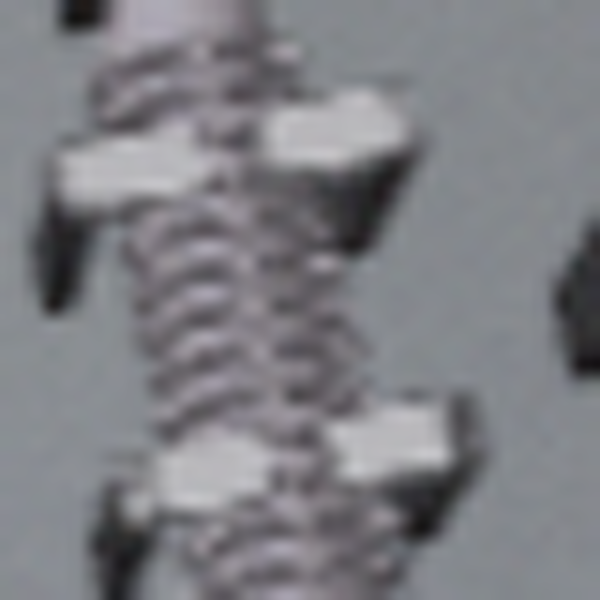

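View pics/l2.png

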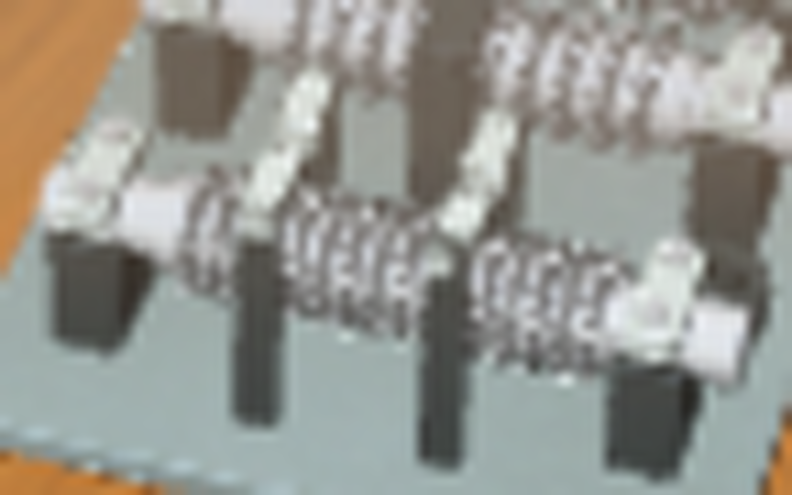

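Run:
```python
from h import *
c=lambda u,v,k,ox,oy:np.array([(u+.5)/k-.5+ox,(v+.5)/k-.5+oy])
T=[ray("top",c(*uv,15,340,180),98) for uv in((232,152),(302,453))]
S=[ray("side",c(*uv,11,298,170),98) for uv in((288,143),(475,183))]
for X in(T,S):
    m=(X[0]+X[1])/2;d=X[0]-X[1];print(np.round(X,1).tolist(),m.round(1),np.hypot(*d[:2]).round(1),np.arctan2(d[1],d[0]).round(3))
# clamps side/top
CT=[ray("top",c(*uv,5.4,320,145),76) for uv in((165,147),(233,477))]
CS=[ray("side",c(*uv,11,298,170),76) for uv in((92,180),(655,290))]
for X in(CT,CS):
    m=(X[0]+X[1])/2;d=X[0]-X[1];print(np.round(X,1).tolist(),m.round(1),np.hypot(*d[:2]).round(1),np.arctan2(d[1],d[0]).round(3))
# base plate corners top c2
B=[ray("top",c(*uv,5.4,320,145),8) for uv in((45,135),(520,52),(625,485),(135,577))]
print(np.round(B,1).tolist(),np.mean(B,0),[np.arctan2(*(B[a]-B[b])[[1,0]]).round(3) for a,b in((0,3),(1,2))])
```

```text
[[552.1, -52.0, 98.0], [498.3, -62.5, 98.0]] [525.2 -57.3  98. ] 54.8 0.193
[[549.1, -48.6, 98.0], [494.6, -58.1, 98.0]] [521.9 -53.4  98. ] 55.4 0.172
[[607.3, -42.2, 76.0], [440.6, -70.6, 76.0]] [523.9 -56.4  76. ] 169.1 0.169
[[603.1, -30.0, 76.0], [439.8, -63.4, 76.0]] [521.4 -46.7  76. ] 166.7 0.202
[[634.3, 16.5, 8.0], [677.3, -239.8, 8.0], [442.6, -279.7, 8.0], [398.9, -25.6, 8.0]] [ 538.28816338 -132.1311157     8.        ] [np.float64(0.177), np.float64(0.169)]
```

Request:
apply_moves([
  [0,0,0],
  [0,0,0],
  [0,0,0],
  [0,-3,0],
  [0,-4,0],
], fingers=[1.2,1.2,1.2,1.2,1.2], roll=[0.1,0.1,0.1,0,0])

```text
time: 19.8
ee_pos: [420.9, 403.8, 286.9]
tool_rot: [-0.131, 1.567, 0.134]
force: [1.1, -0.3, -1.5]
grip_width: 15.3
```

```bash
python3 go.py 523.5 -55.5 220 0.172
```

```text
p [420.9 403.8 286.9] f [ 1.1 -0.3 -1.5] T [-0.03 -0.1  -0.02] w 15.3 t 19.8
delta tool cm [  6.61 -47.02   2.39] roll -0.003 tilt [-0.     0.002 -1.   ] q [-0.14  0.65 -1.13  1.64  0.61  1.25  0.35]
```

Request:
apply_moves([
  [0,-4,0.2],
  [0,-4,0.2],
  [0,-4,0.2],
  [0,-4,0.2],
  [0,-4,0.2],
], fingers=[1.2,1.2,1.2,1.2,1.2], roll=[0,0,0,0,0])

```text
time: 20.22
ee_pos: [466.5, 204.8, 286.9]
tool_rot: [-0.13, 1.566, 0.13]
force: [1.3, -0.0, -1.4]
grip_width: 15.1
```

Request:
apply_moves([
  [0,-4,0.2],
  [0,-4,0.2],
  [0,-4,0.2],
  [1,-4,0.2],
  [1,-4,0.2],
], fingers=[1.2,1.2,1.2,1.2,1.2], roll=[0,0,0,0,0])

```text
time: 20.63
ee_pos: [510.7, 9.2, 267.0]
tool_rot: [-0.13, 1.565, 0.129]
force: [1.1, 0.7, -0.7]
grip_width: 15.3
```

Request:
apply_moves([
  [2,-3,0.2],
  [2,-3,0.1],
  [1,-1,0.1],
  [0,0,0],
  [0,0,0],
], fingers=[1.2,1.2,1.2,1.2,1.2], roll=[0,0,0,0,0])

```text
time: 21.05
ee_pos: [526.2, -56.7, 216.6]
tool_rot: [-0.131, 1.567, 0.132]
force: [0.2, -0.3, -0.3]
grip_width: 15.2
```

```bash
python3 go.py 523.5 -55.5 192 0.172; python3 look.py m1 side 270 120 120 90 top 310 120 120 120
```

```text
p [526.2 -56.7 216.6] f [ 0.2 -0.3 -0.3] T [0.03 0.02 0.02] w 15.2 t 21.05
delta tool cm [ 2.46  0.16 -0.24] roll -0.005 tilt [-0.     0.001 -1.   ] q [ 0.79  0.67 -1.15  1.85  0.69  1.09  1.1 ]
```

View pics/m1.png

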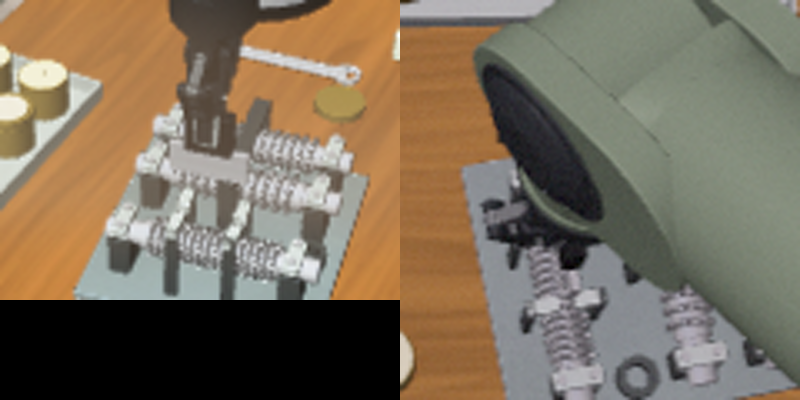

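Request:
apply_moves([
  [0,0.2,-0.2],
  [2,0,0],
  [1.7,0,0],
  [0,0,0],
  [0,0,0],
], fingers=[1.2,1.2,1.2,1.2,1.2], roll=[-0.005,0,0,0,0])

```text
time: 21.57
ee_pos: [523.8, -54.4, 179.8]
tool_rot: [-0.139, 1.567, 0.139]
force: [0.9, 0.1, -0.8]
grip_width: 15.3
```

```bash
python3 go.py 523.5 -55.5 178.5 0.172; python3 look.py m2 side 290 150 80 60; python3 go.py 523.5 -55.5 178.5 0.172
```

```text
p [523.8 -54.4 179.8] f [ 0.9  0.1 -0.8] T [ 0.04 -0.01 -0.02] w 15.3 t 21.57
delta tool cm [ 0.13 -0.1  -0.05] roll 0.005 tilt [-0.  0. -1.] q [ 0.76  0.71 -1.11  1.89  0.75  1.03  1.06]
p [524.2 -54.5 180.3] f [-0.2 -0.  -0.8] T [ 0.03 -0.01  0.  ] w 15.5 t 21.62
delta tool cm [ 0.18 -0.08 -0.09] roll 0.005 tilt [ 0.001  0.    -1.   ] q [ 0.76  0.71 -1.11  1.89  0.75  1.03  1.06]
```

View pics/m2.png

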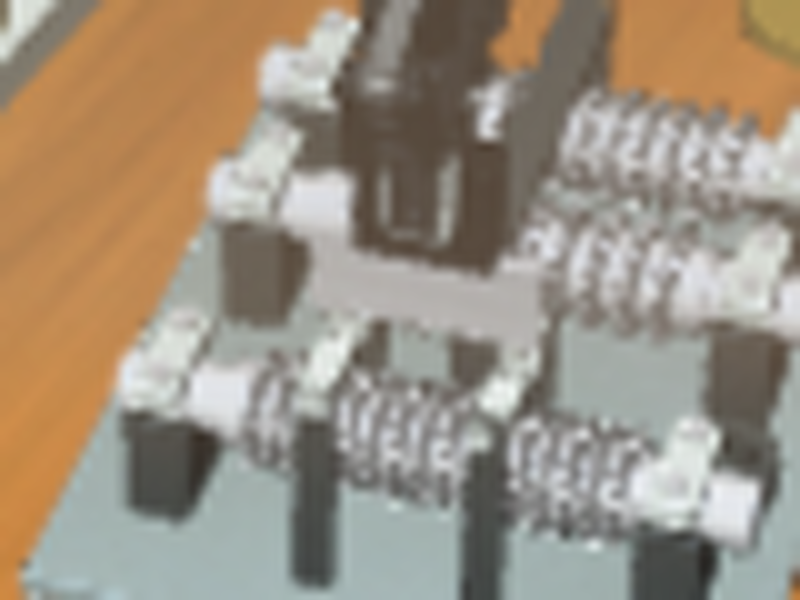

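Run:
```python
from h import *
o,p,R=st();t=p+R[:,0]*74.5;yaw=np.arctan2(-R[0,1],R[1,1]);print(t.round(1),yaw)
d=np.array([np.cos(yaw),np.sin(yaw),0]);n=np.array([-d[1],d[0],0])
for s in(37,-37):
  for z in (0,34): 
    print(s,z,(10*(proj("side",t+d*s+n*3+[0,0,z])-[290,150])+4.5).round())
```

```text
[524.3 -54.5 105.8] 0.1766541380806351
37 0 [305. 307.]
37 34 [306. 224.]
-37 0 [534. 355.]
-37 34 [539. 272.]
```

Request:
apply_moves([
  [0.3,-0.1,-0.1],
  [0.3,0,0],
  [0,0,0],
  [0,0,0],
], fingers=[1.2,1.2,1.2,1.2], roll=[0,0,0,0])

```text
time: 21.95
ee_pos: [523.2, -56.5, 173.4]
tool_rot: [-0.138, 1.566, 0.138]
force: [0.1, 0.0, -0.4]
grip_width: 15.1
```

```bash
python3 go.py 523.5 -55.5 178.5 0.172; python3 look.py m3 side 305 165 60 45
```

```text
p [523.2 -56.5 173.4] f [ 0.1  0.  -0.4] T [ 0.   -0.03  0.03] w 15.1 t 21.95
delta tool cm [-0.51  0.1   0.05] roll 0.004 tilt [ 0. -0. -1.] q [ 0.75  0.72 -1.1   1.9   0.76  1.02  1.06]
```

View pics/m3.png

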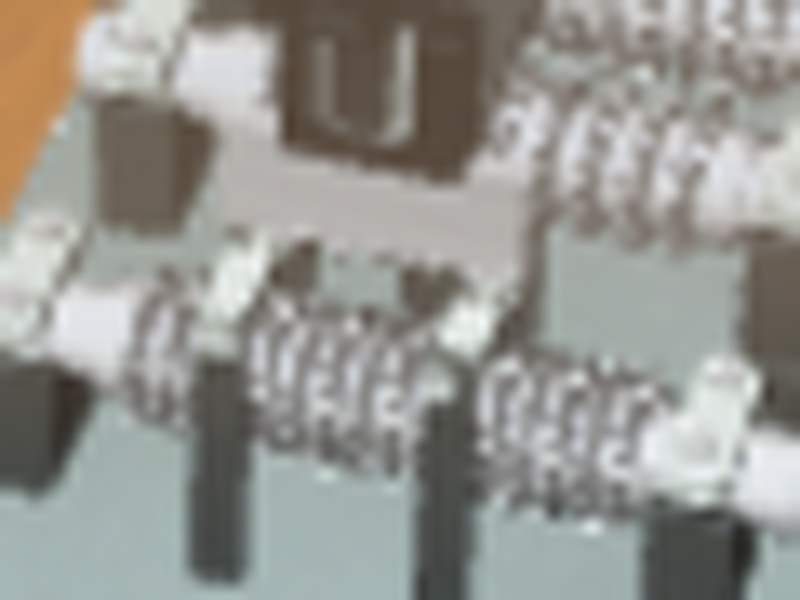

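Request:
apply_moves([
  [0,0.2,0],
  [0.1,0,0],
  [0.1,0,0],
  [0.1,0,0],
  [0,0,0],
], fingers=[1.2,1.2,1.2,1.2,1.2], roll=[0,0,0,0,0])

```text
time: 22.42
ee_pos: [522.8, -54.6, 170.0]
tool_rot: [-0.138, 1.567, 0.138]
force: [1.1, -1.3, -1.8]
grip_width: 15.6
```

Request:
apply_moves([
  [0.1,0,0],
  [0.1,0,0],
  [0.1,0,0],
  [0,0,0],
  [0,0,0],
], fingers=[1.2,1.2,1.2,1.2,1.2], roll=[0,0,0,0,0])

```text
time: 22.83
ee_pos: [522.8, -54.7, 167.1]
tool_rot: [-0.138, 1.567, 0.138]
force: [1.3, -1.2, -1.7]
grip_width: 14.9
```

Request:
apply_moves([
  [0.1,0,0],
  [0.1,0,0],
  [0.1,0,0],
  [0.1,0,0],
  [0,0,0],
], fingers=[1.2,1.2,1.2,1.2,1.2], roll=[0,0,0,0,0])

```text
time: 23.25
ee_pos: [522.8, -54.6, 163.0]
tool_rot: [-0.138, 1.567, 0.138]
force: [1.3, -1.9, -2.3]
grip_width: 15.3
```

Request:
apply_moves([
  [0.1,0,0],
  [0.1,0,0],
  [0.1,0,0],
  [0.1,0,0],
  [0,0,0],
], fingers=[1.2,1.2,1.2,1.2,1.2], roll=[0,0,0,0,0])

```text
time: 23.67
ee_pos: [522.8, -54.6, 159.1]
tool_rot: [-0.138, 1.567, 0.138]
force: [1.3, -4.0, -2.4]
grip_width: 15.1
```

```bash
python3 go.py 523.5 -55.5 178.5 0.172; python3 look.py m4 side 305 165 60 45
```

```text
p [522.8 -54.6 159.1] f [ 1.3 -4.  -2.4] T [-0.82 -0.29 -0.  ] w 15.1 t 23.67
delta tool cm [-1.94 -0.11  0.05] roll 0.004 tilt [-0.  0. -1.] q [ 0.74  0.74 -1.09  1.91  0.79  1.    1.04]
```

View pics/m4.png

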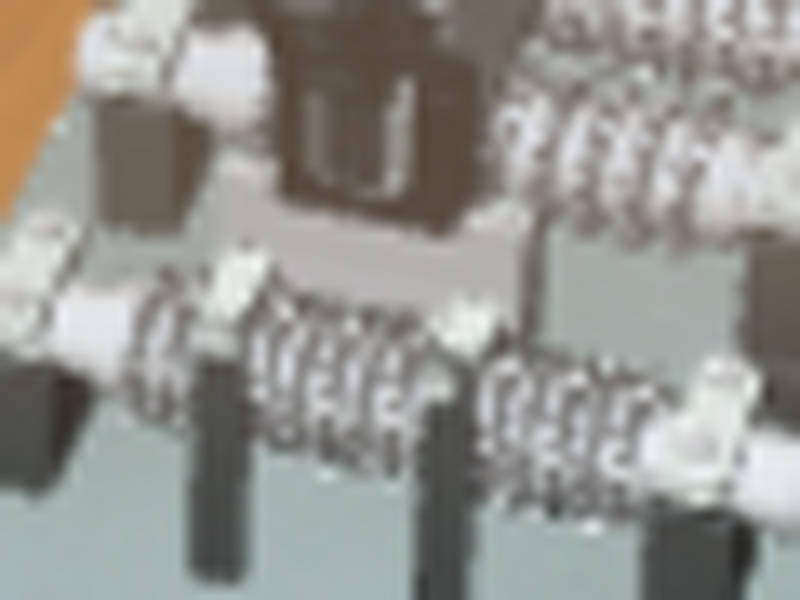

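Request:
apply_moves([
  [0,-0.1,0],
  [0,0,0],
  [0,0,0],
], fingers=[1.2,1.2,1.2], roll=[0,0,0])

```text
time: 23.97
ee_pos: [523.0, -55.2, 159.3]
tool_rot: [-0.138, 1.566, 0.139]
force: [-0.2, -1.0, 0.0]
grip_width: 15.2
```

Request:
apply_moves([
  [0,-0.1,0],
  [0,0,0],
  [0,0,0],
], fingers=[1.2,1.2,1.2], roll=[0,0,0])

```text
time: 24.22
ee_pos: [523.2, -56.5, 159.3]
tool_rot: [-0.138, 1.566, 0.138]
force: [0.1, -0.0, 0.1]
grip_width: 15.5
```

Request:
apply_moves([
  [0,-0.1,0],
  [0,0,0],
  [0,0,0],
], fingers=[1.2,1.2,1.2], roll=[0,0,0])

```text
time: 24.47
ee_pos: [523.4, -57.5, 159.3]
tool_rot: [-0.138, 1.566, 0.138]
force: [0.1, -0.3, -1.5]
grip_width: 15.2
```

```bash
python3 go.py 523.5 -55.5 178.5 0.172
```

```text
p [523.4 -57.5 159.3] f [ 0.1 -0.3 -1.5] T [ 0.01 -0.02  0.03] w 15.2 t 24.47
delta tool cm [-1.92  0.2   0.05] roll 0.004 tilt [-0.  0. -1.] q [ 0.74  0.74 -1.09  1.91  0.79  1.    1.04]
```

Request:
apply_moves([
  [0.2,0,0],
  [0.2,0,0],
  [0.1,0,0],
  [0.1,0,0],
  [0,0,0],
], fingers=[1.2,1.2,1.2,1.2,1.2], roll=[0,0,0,0,0])

```text
time: 24.88
ee_pos: [523.3, -57.4, 153.0]
tool_rot: [-0.138, 1.567, 0.138]
force: [-0.0, -0.6, -0.6]
grip_width: 15.2
```

Request:
apply_moves([
  [0.05,0,0],
  [0.05,0,0],
  [0.05,0,0],
  [0,0,0],
], fingers=[1.2,1.2,1.2,1.2], roll=[0,0,0,0])

```text
time: 25.22
ee_pos: [523.3, -57.5, 151.7]
tool_rot: [-0.138, 1.566, 0.138]
force: [0.3, -0.3, -0.8]
grip_width: 15.7
```

Request:
apply_moves([
  [0.05,0,0],
  [0.05,0,0],
  [0,0,0],
], fingers=[1.2,1.2,1.2], roll=[0,0,0])

```text
time: 25.47
ee_pos: [523.3, -57.5, 150.7]
tool_rot: [-0.138, 1.566, 0.138]
force: [0.2, -0.8, -1.2]
grip_width: 15.0
```

Request:
apply_moves([
  [0.05,0,0],
  [0.05,0,0],
  [0,0,0],
], fingers=[1.2,1.2,1.2], roll=[0,0,0])

```text
time: 25.72
ee_pos: [523.3, -57.5, 149.7]
tool_rot: [-0.138, 1.566, 0.138]
force: [-0.3, -0.4, -1.2]
grip_width: 15.6
```

Request:
apply_moves([
  [0.05,0,0],
  [0,0,0],
], fingers=[1.2,1.2], roll=[0,0])

```text
time: 25.88
ee_pos: [523.5, -57.5, 149.3]
tool_rot: [-0.138, 1.566, 0.138]
force: [1.3, 0.2, -0.7]
grip_width: 14.8
```

Request:
apply_moves([
  [0.05,0,0],
  [0,0,0],
], fingers=[1.2,1.2], roll=[0,0])

```text
time: 26.05
ee_pos: [523.6, -57.4, 148.8]
tool_rot: [-0.138, 1.566, 0.138]
force: [0.6, 0.1, 0.5]
grip_width: 15.4
```

Request:
apply_moves([
  [0.05,0,0],
  [0,0,0],
], fingers=[1.2,1.2], roll=[0,0])

```text
time: 26.22
ee_pos: [523.6, -57.4, 148.3]
tool_rot: [-0.138, 1.566, 0.138]
force: [2.0, 0.4, 0.5]
grip_width: 15.4
```

Request:
apply_moves([
  [0,0,0.05],
  [0,0,0],
], fingers=[1.2,1.2], roll=[0,0])

```text
time: 26.38
ee_pos: [523.8, -57.4, 148.2]
tool_rot: [-0.138, 1.567, 0.138]
force: [0.6, 0.4, -0.1]
grip_width: 15.6
```

Request:
apply_moves([
  [0.05,0,0],
  [0,0,0],
], fingers=[1.2,1.2], roll=[0,0])

```text
time: 26.55
ee_pos: [523.9, -57.4, 147.7]
tool_rot: [-0.138, 1.566, 0.138]
force: [1.3, -0.2, -0.5]
grip_width: 15.6
```

Request:
apply_moves([
  [0.05,0,0],
  [0,0,0],
], fingers=[1.2,1.2], roll=[0,0])

```text
time: 26.72
ee_pos: [524.0, -57.4, 147.3]
tool_rot: [-0.138, 1.566, 0.138]
force: [1.6, 0.9, -0.1]
grip_width: 15.3
```

Request:
apply_moves([
  [0,0,0.05],
  [0.05,0,0],
  [0,0,0],
], fingers=[1.2,1.2,1.2], roll=[0,0,0])

```text
time: 26.97
ee_pos: [524.3, -57.3, 146.7]
tool_rot: [-0.138, 1.567, 0.138]
force: [2.4, -0.1, 0.3]
grip_width: 15.3
```

Request:
apply_moves([
  [0.05,0,0],
  [0.05,0,0],
  [0,0,0],
], fingers=[1.2,1.2,1.2], roll=[0,0,0])

```text
time: 27.22
ee_pos: [524.4, -57.3, 145.7]
tool_rot: [-0.138, 1.566, 0.138]
force: [1.8, 0.8, -1.5]
grip_width: 15.3
```

Request:
apply_moves([
  [0.05,0,0],
  [0,0,0],
  [0,0,0],
], fingers=[1.2,1.2,1.2], roll=[0,0,0])

```text
time: 27.47
ee_pos: [524.5, -57.3, 145.3]
tool_rot: [-0.138, 1.566, 0.138]
force: [2.3, 1.2, 0.0]
grip_width: 14.9
```

Request:
apply_moves([
  [0.05,0,0.03],
  [0,0,0],
  [0,0,0],
], fingers=[1.2,1.2,1.2], roll=[0,0,0])

```text
time: 27.72
ee_pos: [524.7, -57.2, 144.9]
tool_rot: [-0.138, 1.566, 0.138]
force: [1.1, 0.7, 4.1]
grip_width: 15.2
```

Request:
apply_moves([
  [0.05,0,0],
  [0,0,0],
  [0,0,0],
], fingers=[1.2,1.2,1.2], roll=[0,0,0])

```text
time: 27.97
ee_pos: [524.8, -57.2, 144.8]
tool_rot: [-0.138, 1.566, 0.138]
force: [-1.5, -0.4, 12.6]
grip_width: 15.3
```

Request:
apply_moves([
  [-0.03,0,0],
  [0,0,0],
  [0,0,0],
  [0,0,0],
  [0,0,0],
], fingers=[1.2,1.2,2.0,3,4], roll=[0,0,0,0,0])

```text
time: 28.38
ee_pos: [524.3, -57.3, 144.3]
tool_rot: [-0.138, 1.567, 0.138]
force: [-0.4, 0.2, 0.3]
grip_width: 39.4
```

Request:
apply_moves([
  [0,0,0],
  [-0.5,0,0],
  [-2,0,0],
  [-3,0,0],
  [-3,0,0],
], fingers=[4,4,4,4,4], roll=[0,0,0,0,0])

```text
time: 28.8
ee_pos: [524.1, -56.9, 230.6]
tool_rot: [-0.138, 1.568, 0.139]
force: [0.1, -1.2, 0.4]
grip_width: 39.7
```

Request:
apply_moves([
  [-4,0,0],
  [-4,3,-3],
  [0,3,-3],
  [0,3,-2],
  [0,3,0],
], fingers=[4,4,4,4,4], roll=[0,0,0,0,0])

```text
time: 29.22
ee_pos: [432.2, 39.4, 298.3]
tool_rot: [-0.14, 1.567, 0.135]
force: [2.5, -0.5, 0.5]
grip_width: 39.9
```

Request:
apply_moves([
  [0,4,0],
  [0,4,0],
  [0,4,0],
  [0,0,0],
  [0,0,0],
], fingers=[4,4,4,4,4], roll=[0,0,0,0,0])

```text
time: 29.63
ee_pos: [413.4, 160.4, 298.6]
tool_rot: [-0.143, 1.566, 0.143]
force: [0.2, -0.7, 0.9]
grip_width: 40.0
```

```bash
python3 go.py 523.5 -55.5 178.5 0.172; python3 look.py n1 side 290 140 80 60 top 310 150 100 100
```

```text
p [413.4 160.4 298.6] f [ 0.2 -0.7  0.9] T [-0.1  -0.02  0.01] w 40.0 t 29.63
delta tool cm [ 12.02 -23.22   6.92] roll 0.01 tilt [ 0.001  0.    -1.   ] q [ 0.52  0.43 -1.31  1.96  0.46  1.11  0.77]
```

View pics/n1.png

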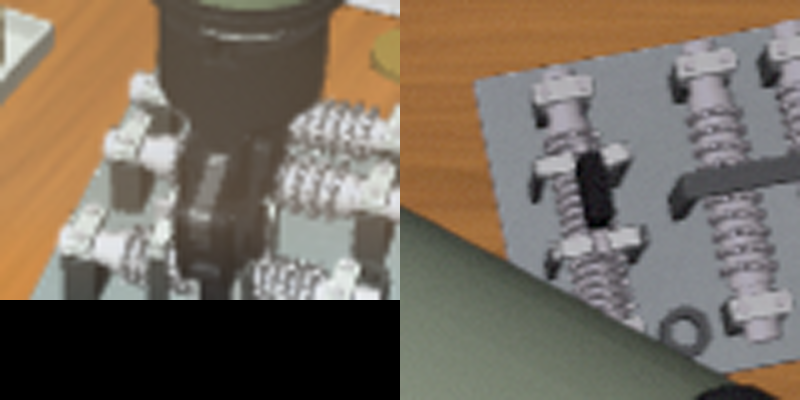

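View pics/n1_side.png

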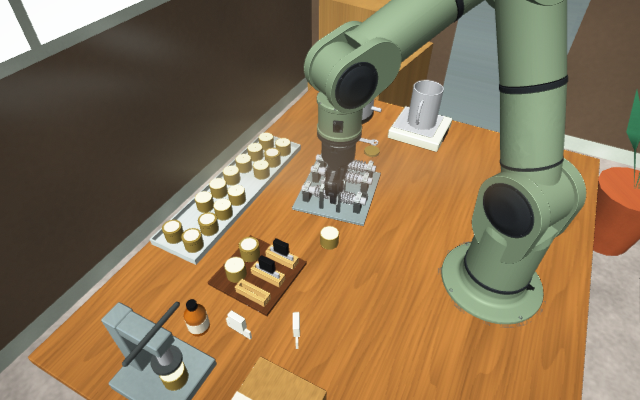

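View pics/n1_top.png

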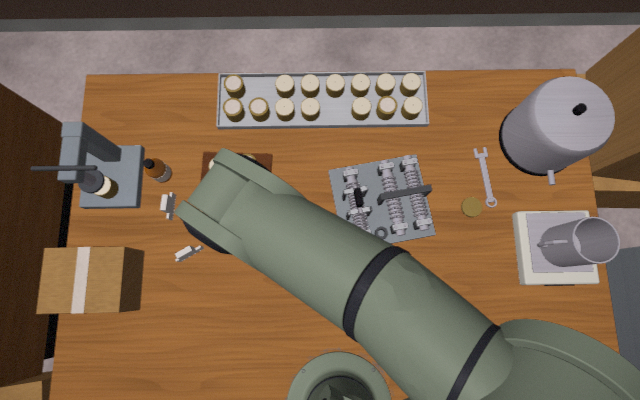

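Request:
apply_moves([
  [0,2,3],
  [0,2,4],
  [0,2,4],
  [0,2,4],
  [0,0,0],
], fingers=[4,4,4,4,4], roll=[0,0,0,0,0])

```text
time: 30.15
ee_pos: [545.1, 259.2, 296.9]
tool_rot: [-0.134, 1.567, 0.139]
force: [0.1, 0.7, 1.4]
grip_width: 39.6
```

```bash
python3 look.py n2 side 300 150 70 60 side 210 220 100 90; python3 go.py 523.5 -55.5 178.5 0.172
python3 - <<'E'
from h import *
d=np.array([np.cos(.172),np.sin(.172),0]);n=np.array([-d[1],d[0],0])
k=400/70
for t in ([524.4,-57.3,70.5],[524.4,-57.3,75]):
  for s in(22,-22):
    print(s,[(k*(proj("side",np.array(t)+d*s+n*8*m+[0,0,76])-[300,150])).round().tolist() for m in(-1,1)])
E
```

```text
p [541.4 256.7 297.2] f [-1.4 -0.3  0.7] T [ 0.01  0.01 -0.03] w 39.8 t 30.25
delta tool cm [ 11.86 -30.45  -7.17] roll 0.003 tilt [-0.002  0.001 -1.   ] q [ 0.17  0.66 -1.13  1.58  0.62  1.29  0.69]
22 [[150.0, 106.0], [142.0, 124.0]]
-22 [[229.0, 122.0], [221.0, 141.0]]
22 [[150.0, 99.0], [142.0, 118.0]]
-22 [[229.0, 116.0], [221.0, 134.0]]
```

View pics/n2.png

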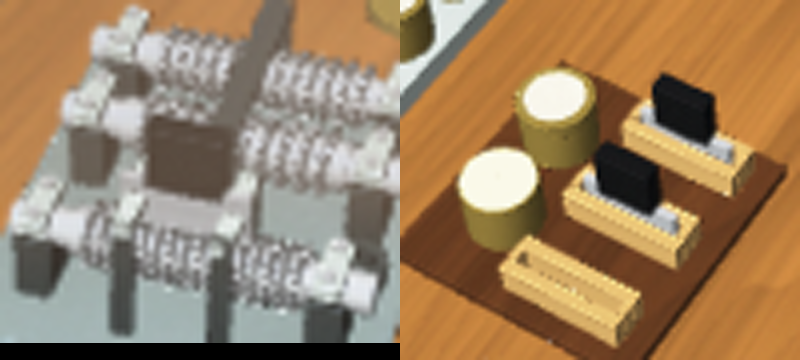

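```bash
python3 -c "
from plant import hand_in
print(hand_in())"
```

```text
the job is handed in; nothing more can be done
None
```

I found the matching leaf, left it meshed in the cradled screw with the other two back in the rack, and handed the job in at about 30 s. No verdict was reported.

- **Choosing the leaf:** The camera images gave a thread pitch of about 8 mm for the cradled screw. I lifted each leaf in front of the side camera and read the tooth pitches. The leaf in the slot nearest the screw was about 12 mm, the middle one about 10 mm and the far one about 8 mm. I put the 12 and 10 mm leaves back in their own slots. Only the 8 mm leaf was tried on the screw, instead of trying all three.
- **Meshing:** I centred the leaf between the guide fingers by feel and lowered it in 0.5 mm steps, moving about 1.3 mm along x as it entered. It went about 4.5 mm below the height where the flanks first touched, then stopped firmly at 12.6 N, far below the 60 N limit. I then let it go.
- **Last checks:** The pictures after release show the leaf upright between the guide fingers and the other two leaves standing in their slots. The gripper was clear, and I saw nothing else moved.
- **What disagreed:** The side camera put the cradle about 4 mm farther left in y than the top camera did. Touching one guide finger agreed with the top camera, so I used that. The meshed depth comes from the arm's height and force readings; the pictures are too coarse to confirm it.

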